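Put away the saddler's spools, paint pots and awl

ROBOT

A 6-joint arm with a two-finger parallel gripper is mounted at the origin on the work surface. World frame = base frame: x ahead of the robot, y to its left, z up, the work surface at z = 0. Lengths are in m, angles in rad, forces in N, time in s.
With the tool pointing down it reaches from about 0.425 to 0.95 m from the base axis. Payload 3.5 kg.
Tool frame: the origin (TCP) lies at the very end of the fingers, on their centre line; the grasp point (between the pads) lies 19 mm behind it; z points along the fingers, y is the line along which they close (so a half turn about z gives the same grasp; the last joint's range is limited). The gripper opens to 85 mm and grips with 20 to 120 N. Pads are 22 mm wide; open, the fingers measure 114 mm over their backs; the gripper's body (76 mm by 85 mm) begins 54 mm behind the grasp point. The pads swing forward as they close: fully open they stand 13 mm farther back than shut.
Start: joints at [-1.461, 0.286, 1.577, -0, 1.279, -0.15], TCP at [0.173, -0.652, 0.231] pointing down, gripper open.
Joint ranges: [-2.77, 2.77], [-0.9, 2.22], [0.21, 2.48], [-1.53, 4.67], [0.24, 2.81], [-2.84, 2.84]. Speed limits (rad/s): [2.79, 2.79, 3.14, 3.14, 3.14, 3.14].

INTERFACE

Orientations are given as a unit quaternion [x, y, z, w].
In Python, from plant import ctrl, optics, sign_off gives the robot as it stands.
- The arm moves only by the shell command python3 -m creep 'ROWS' [FORCE]. ROWS is JSON, a list of rows, each an object of numbers: "x", "y", "z": the shift along the tool's x, y, z in mm; "rx", "ry", "rz": the turn, a rotation vector about the tool's x, y, z in degrees; "grip": the opening, from 0 (shut) to 1 (fully open). In form: [{"x": .., "y": .., "z": .., "rx": .., "ry": .., "rz": .., "grip": ..}, ...]. A call has exactly 10 rows; each row shifts and turns the commanded pose from where the row before left it, along the tool's axes as they then stand; what a row does not reach is not made up. A row lasts 1/12 s, in which the tool goes at most 41.7 mm and 7.16 degrees, less where a joint would pass 70% of its speed; a pose out of reach is approached as far as the arm can. A call with a gripper value outside its range is refused whole. The fingers move at their own pace and stop on an object; FORCE is the grip in N (left out, the last holds). Time passes only in rows, so rows that do not move let the fingers close, or fill a call up. It gives the time, the measured TCP pose, the force, the opening and the grip force at its end, in the units of the state.
- ctrl.get_state(): the state, without advancing time (a new reading comes with each control period).
- optics.read_camera(name): name is "scene" or "top" or "wrist"; returns a dict with "color" (400x640x3 uint8, blue, green, red), "K" (3x3 intrinsics, pixels), "R" (3x3) and "t" (3): a world point X has camera coordinates R X + t. Camera axes: x right, y down, z forward; pixel columns grow to the right and rows downward; lengths in m; the calibration is good to about 2 mm. A picture is of the moment at which its call begins. There is no depth.
- sign_off(): hands the job in; it is judged then, once.
The state is a dict: "time": time; "qpos": joint angles; "dq": joint speeds; "joint_efforts": joint torques, N m; "eef_pos": TCP position; "tcp_rot": TCP orientation; "contact_force": force on the tool from outside, world axes, zero at the start; "wrist_torque": the same for the moment, N m; "opening": opening from 0.0 (shut) to 1.0 (fully open); "finger_force": force on a finger pad.
Only numpy, scipy, OpenCV 4.12 (cv2) and the standard library are available. Lean on these libraries where they do the work, as an engineer would, in place of code of your own. Each camera call takes 0.05 s, during which the arm holds its last target. There are 200 camera calls.

TASK

Clear up the leather bench: stand both thread spools upright in the red tray with the yellow lining, stand both small edge-paint pots upright in the blue tray, and lay the wooden-handled awl flat in the green tray, each resting on its tray's floor. Leave the big glue tub with the orange lid and the block of beeswax where they are.

Things in the scene. Friction and masses are not known exactly. Their poses are not given: they have to be found in the camera images.
- purple_spool: Spool of purple sewing thread standing upright, round: white foot disc 44 mm across and 4 mm thick, thread body 38 mm in diameter from 4 to 48 mm height, then a narrow white tube end 18 mm across up to 55 mm. Firm, straight-sided; grip it round the thread body. Origin: centre of its underside; z up its axis. About 70 g.
- yellow_spool: Spool of yellow sewing thread standing upright, round: white foot disc 44 mm across and 4 mm thick, thread body 38 mm in diameter from 4 to 48 mm height, then a narrow white tube end 18 mm across up to 55 mm. Firm, straight-sided; grip it round the thread body. Origin: centre of its underside; z up its axis. About 70 g.
- red_pot: Small closed pot of red edge paint standing upright, round: body 40 mm in diameter from 0 to 36 mm height, black screw cap 36 mm in diameter from 36 to 52 mm, a dot of the red paint on the cap. Grip it round the body or cap. Origin: centre of its underside; z up its axis. About 70 g.
- teal_pot: Small closed pot of teal (blue-green) edge paint standing upright, round: body 40 mm in diameter from 0 to 36 mm height, black screw cap 36 mm in diameter from 36 to 52 mm, a dot of the teal paint on the cap. Grip it round the body or cap. Origin: centre of its underside; z up its axis. About 70 g.
- awl: Awl lying flat: squared pale wooden haft 75 mm long (x), 22 mm wide (y), 24 mm high, red band near the butt; at its +x end a brass ferrule (16 mm across, 10 mm long), then a thin steel blade 20 mm long, on the axis 12 mm up. Reaches from x = -37.5 to +67.5 mm. Origin: centre of the haft's underside, z up. About 60 g, balanced near the haft's middle. x starts within 0.5 rad of world +x.
- red_tray: Tray with dark red outside and yellow lining, for the spools. Rigid, fixed to the bench. Flat floor 110 mm (x) by 130 mm (y), 4 mm thick; four walls rise from its edges to 25 mm above the bench, leaning outward, so the rim measures about 134 mm (x) by 154 mm (y). Origin: centre of its underside, on the bench; z up. Turned at most 0.2 rad from the world axes.
- blue_tray: Blue tray with light blue lining, for the paint pots. Rigid, fixed to the bench. Flat floor 110 mm (x) by 130 mm (y), 4 mm thick; four walls rise from its edges to 25 mm above the bench, leaning outward, so the rim measures about 134 mm (x) by 154 mm (y). Origin: centre of its underside, on the bench; z up. Turned at most 0.2 rad from the world axes.
- green_tray: Dark green tray with light green lining, for the awl. Rigid, fixed to the bench. Flat floor 110 mm (x) by 130 mm (y), 4 mm thick; four walls rise from its edges to 25 mm above the bench, leaning outward, so the rim measures about 134 mm (x) by 154 mm (y). Origin: centre of its underside, on the bench; z up. Turned at most 0.2 rad from the world axes.
- glue_tub: Glue tub, round, 60 mm in diameter and 64 mm high, white and blue with an orange lid; origin: centre of its underside. 250 g. Loose; to be left where it is.
- beeswax: Block of beeswax, dull yellow, 50 mm (x) by 34 mm (y) by 22 mm high; origin: centre of its underside. 120 g. Loose; to be left where it is.
Not all that is in view belongs to the job. What is meant by the purple_spool is not pink, and is the larger of those in its own colour.

How it is judged:
By the outcome, as a careful person would: the job done as asked, in the order asked, and still so for the second after the job is handed in, with the robot touching nothing.
It also fails if it takes over 115 s, if anything falls off the work surface, if the arm or the gripper's body presses on something with over 40 N, if the wrist force passes 120 N, or if a joint passes its speed limit or range.

## Working session

There is one attempt and no reset: what is moved stays moved. The work goes in short steps, Python scripts to look and compute and a shell command to move; the robot and the scene stay as the last step left them, time stands still between calls to the robot, and variables do not carry over. Pictures are saved under pics/ and viewed, at most 14 in all, crops included, and the job is handed in when it is done.

```bash
ls; mkdir -p pics; python3 - <<'E'
from plant import ctrl, optics
import cv2,json
for n in ("scene","top"):
    c=optics.read_camera(n); cv2.imwrite(f"pics/{n}0.png",c["color"]); print(n,c["K"].tolist(),c["R"].tolist(),c["t"].tolist())
s=ctrl.get_state(); print({k:(v.tolist() if hasattr(v,'tolist') else v) for k,v in s.items()})
E
```

```text
pics
scene [[397.84866506853973, 0.0, 312.85780802486374], [0.0, 397.84866506853973, 204.57241626181346], [0.0, 0.0, 1.0]] [[-0.8869280738534907, 0.46189548538910824, 0.0033395190816939042], [0.3366682047722885, 0.651383810979608, -0.6799659187702622], [-0.3162484967647142, -0.601956552726891, -0.7332361126698659]] [0.44262908608424545, -0.1649241441420692, 1.147857848485913]
top [[405.438804880767, 0.0, 321.89720299227116], [0.0, 405.438804880767, 197.2422406824727], [0.0, 0.0, 1.0]] [[-0.01677452166449852, -0.9991704051951876, -0.03710952445143807], [-0.9929364968904174, 0.02100683535464827, -0.1167725396288388], [0.11745521940685863, 0.03488859771425774, -0.9924651415458474]] [0.029242541395773015, 0.5177264864724848, 0.8625111223798068]
{'time': 0.1, 'qpos': [-1.461007899693277, 0.28710644444878786, 1.578041430730836, -2.3922161505825576e-06, 1.2786220970928182, -0.15000247291708857], 'dq': [0.0002288426857829146, -0.002322463676898986, -0.004788078473574699, 5.785656126501863e-05, -8.781200036793243e-05, 0.001459889968768194], 'joint_efforts': [0.0014491923138848506, -40.72931885719299, -29.369872212409973, -8.902734634830267e-05, 0.0034002231404883787, 1.865824060587329e-05], 'eef_pos': [0.17335252111918806, -0.6517357830110165, 0.23006006552085778], 'tcp_rot': [0.9915748091585426, 0.12953074022098193, 2.0743409372827762e-05, -0.001088462087222737], 'contact_force': [-1.1277398293988805, -0.16610133848880182, -0.16898271853227756], 'wrist_torque': [-0.006701311818808573, 0.041125063150356495, 0.02396284048309695], 'finger_force': 0.0, 'opening': 0.998750996375356}
```

View pics/scene0.png

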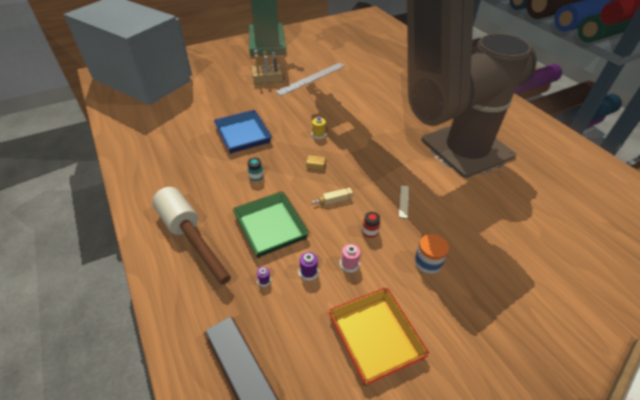

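View pics/top0.png

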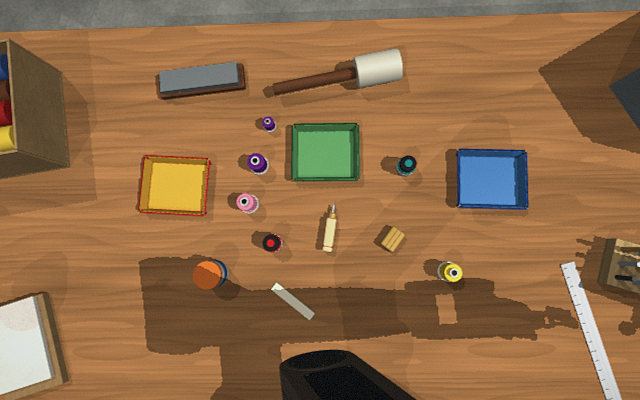

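The scene view shows the trays from the opposite side. The top view shows:
- **Trays:** red/yellow at about (174,185), green at (325,152), blue at (492,179).
- **Spools:** large purple at (257,162), yellow at (453,272). The small purple (269,124) and pink (247,203) ones are decoys.
- **Pots:** red at (272,243), teal at (406,165).
- **Others:** awl at (330,228) with its tip up in the image, glue tub at (208,275), wax at (391,238).

```bash
cat > h.py <<'E'
import numpy as np, cv2
from plant import ctrl, optics
from scipy.spatial.transform import Rotation as Ro
def ray(c,uv,z):
    d=np.linalg.inv(c["K"])@np.array([uv[0],uv[1],1.]); R=np.array(c["R"]);o=-R.T@c["t"];d=R.T@d
    return o+d*(z-o[2])/d[2]
def hsv(c): return cv2.cvtColor(c["color"],cv2.COLOR_BGR2HSV)
def blob(m,box=None):
    if box is not None:
        k=np.zeros_like(m);x0,y0,x1,y1=box;k[y0:y1,x0:x1]=1;m=m*k
    n,l,s,ce=cv2.connectedComponentsWithStats(m)
    i=1+np.argmax(s[1:,4]);cnt=cv2.findContours((l==i).astype(np.uint8),0,1)[0][0]
    return ce[i],s[i],cnt
def state():
    s=ctrl.get_state();R=Ro.from_quat(s["tcp_rot"]);return s,np.array(s["eef_pos"]),R
def to(xyz,yaw=None):
    "tool-axes shift mm to reach world xyz; yaw: desired world angle (deg) of tool y, mod 180"
    s,p,R=state();d=R.inv().apply(np.array(xyz)-p)*1000
    y=R.as_matrix()[:,1];a=np.degrees(np.arctan2(y[1],y[0]));print("shift",d.round(1),"yawy",a.round(1),"tilt",R.as_matrix()[:,2].round(3),"q6",round(s["qpos"][5],2))
E
python3 - <<'E'
from h import *
c=optics.read_camera("top");H=hsv(c)
def rng(lo,hi):return (cv2.inRange(H,lo,hi)>0).astype(np.uint8)
pts={"purple":((125,70,40),(160,255,255),(240,145,275,180),.048),
"yellow":((22,110,90),(34,255,255),(435,255,470,290),.048),
"pink":((140,30,90),(179,140,255),(230,188,265,218),.048),"spurp":((125,70,40),(160,255,255),(255,112,282,135),.03),
"redpot":((0,0,0),(179,255,70),(255,228,290,258),.052),"tealpot":((0,0,0),(179,255,70),(392,150,420,180),.052),
"tub":((3,150,100),(14,255,255),(185,255,230,295),.064)}
for k,(lo,hi,b,z) in pts.items():
    ce,s,_=blob(rng(lo,hi),b); print(k,ce.round(1),s,ray(c,ce,z).round(4))
for k,lo,hi,b in (("redtray",(20,140,90),(34,255,255),(130,145,220,225)),("green",(45,60,40),(80,255,255),(280,110,370,190)),("blue",(98,80,40),(125,255,255),(440,135,545,220))):
    ce,s,cn=blob(rng(lo,hi),b); w=np.array([ray(c,p,.015)[:2] for p in cn[:,0]],np.float32);print(k,s,cv2.minAreaRect(w*1000))
ce,s,cn=blob(rng((14,40,160),(32,150,255)),(315,200,348,255)); w=np.array([ray(c,p,.024)[:2] for p in cn[:,0]],np.float32);print("awl",s,cv2.minAreaRect(w*1000))
cv2.imwrite("pics/t1.png",cv2.resize(c["color"][100:300,130:430],None,fx=2.6,fy=2.6,interpolation=2))
w=optics.read_camera("wrist");cv2.imwrite("pics/w0.png",w["color"]);s,p,R=state();M=R.as_matrix()
print("wrist cam in tool",(M.T@(-np.array(w["R"]).T@w["t"]-p)).round(4),(np.array(w["R"])@M).round(3).tolist(),w["K"][0][0])
E
```

```text
purple [257.3 163.1] [247 153  20  19 214] [0.5948 0.1594 0.048 ]
yellow [450.5 271.7] [440 263  23  19 228] [ 0.3536 -0.2476  0.048 ]
pink [246.8 202.6] [236 193  21  19 240] [0.508  0.1822 0.048 ]
spurp [268.5 123.6] [262 117  13  13  98] [0.6888 0.1377 0.03  ]
redpot [270.6 242.7] [263 235  16  16 155] [0.4204 0.1299 0.052 ]
tealpot [406.6 163.9] [399 156  17  17 180] [ 0.5841 -0.1653  0.052 ]
tub [206.4 274.7] [192 260  30  30 683] [0.356  0.2632 0.064 ]
redtray [ 149  163   58   48 2415] ((552.1867065429688, 349.8251953125), (125.72856140136719, 104.92168426513672), 85.81483459472656)
green [ 291  123   68   58 3827] ((625.004638671875, 12.295791625976562), (151.871337890625, 132.49832153320312), 88.44357299804688)
blue [ 457  149   71   61 4102] ((554.3958740234375, -358.36669921875), (153.05662536621094, 132.9022674560547), 86.83384704589844)
awl [315 200  33  55 742] ((453.1708984375, 0.8655433654785156), (70.9345932006836, 118.52735137939453), 88.80264282226562)
wrist cam in tool [ 7.110e-02 -1.000e-04 -1.414e-01] [[0.0, 1.0, 0.001], [-0.961, 0.001, -0.278], [-0.278, -0.001, 0.961]] 331.9557068902887
```

View pics/t1.png

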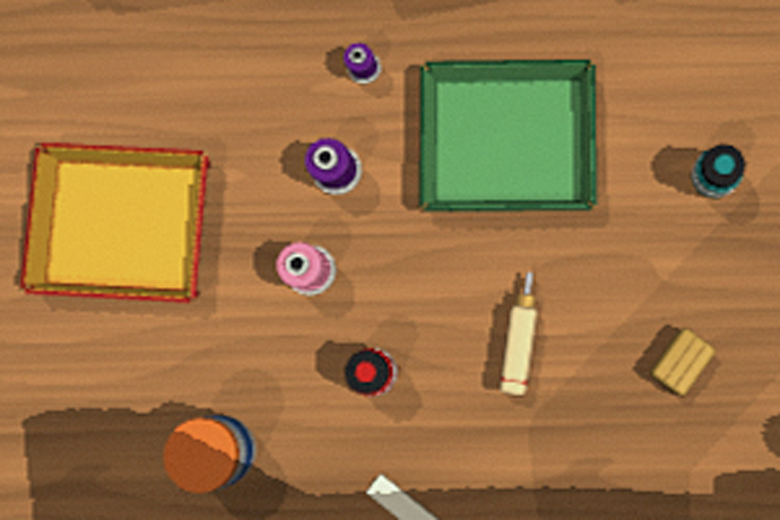

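The crop (scale 2.6, offset 130,100) puts the tube and cap tops in full-frame pixels at: purple (254.6,160.4), red dot (270.8,243.1), teal dot (408.5,162.7). The awl's haft runs from butt (327.3,251) to front (331.5,218), with its tip at (333.8,204.6).

```bash
python3 -m creep '[{"rz":5,"grip":1},{"rz":5},{"rz":4.9},{"x":18.4,"y":-35.4},{"x":18.4,"y":-35.4},{"x":18.4,"y":-35.4},{"x":18.4,"y":-35.4},{"x":18.4,"y":-35.4},{"x":18.4,"y":-35.4},{"x":18.4,"y":-35.4}]'
python3 -m creep '[{"x":18.4,"y":-35.4},{"x":18.4,"y":-35.4},{"x":18.4,"y":-35.4},{"x":18.4,"y":-35.4},{"x":18.4,"y":-35.4},{"x":18.4,"y":-35.4},{"x":18.4,"y":-35.4},{"x":18.4,"y":-35.4},{"x":18.4,"y":-35.4},{"x":18.4,"y":-35.4}]'
python3 - <<'E'
from h import *
for n,q in (("top",dict(purple=((254.6,160.4),.055),red=((270.8,243.1),.052),teal=((408.5,162.7),.052),butt=((327.3,251.2),.024),front=((331.5,218),.024),tip=((333.8,204.6),.012),yellow=((453.5,272),.055))),
 ("scene",dict(purple=((309,257),.055),red=((372,215),.052),teal=((254.5,160),.052),yellow=((319,118.5),.055)))):
    c=optics.read_camera(n)
    for k,(uv,z) in q.items(): print(n,k,ray(c,uv,z).round(4))
to((.59,.16,.2))
E
```

```text
top purple [0.5993 0.164  0.055 ]
top red [0.4195 0.1294 0.052 ]
top teal [ 0.5867 -0.1693  0.052 ]
top butt [0.4    0.0098 0.024 ]
top front [ 0.4725 -0.0008  0.024 ]
top tip [ 0.5032 -0.0064  0.012 ]
top yellow [ 0.3535 -0.2518  0.055 ]
scene purple [0.5958 0.1681 0.055 ]
scene red [0.4155 0.129  0.052 ]
scene teal [ 0.581  -0.1696  0.052 ]
scene yellow [ 0.3486 -0.251   0.055 ]
shift [ 611.2 -677.8   31.5] yawy -75.1 tilt [-0.     0.001 -1.   ] q6 -0.15$[0]: bad value
$[0]: bad value
```

```bash
python3 -m creep '[{"x":0,"y":0,"z":0,"rx":0,"ry":0,"rz":5,"grip":1},{"x":0,"y":0,"z":0,"rx":0,"ry":0,"rz":5,"grip":1},{"x":0,"y":0,"z":0,"rx":0,"ry":0,"rz":4.9,"grip":1},{"x":18.4,"y":-35.4,"z":0,"rx":0,"ry":0,"rz":0,"grip":1},{"x":18.4,"y":-35.4,"z":0,"rx":0,"ry":0,"rz":0,"grip":1},{"x":18.4,"y":-35.4,"z":0,"rx":0,"ry":0,"rz":0,"grip":1},{"x":18.4,"y":-35.4,"z":0,"rx":0,"ry":0,"rz":0,"grip":1},{"x":18.4,"y":-35.4,"z":0,"rx":0,"ry":0,"rz":0,"grip":1},{"x":18.4,"y":-35.4,"z":0,"rx":0,"ry":0,"rz":0,"grip":1},{"x":18.4,"y":-35.4,"z":0,"rx":0,"ry":0,"rz":0,"grip":1}]'; python3 -c "
from h import *
to((.597,.165,.2))"
```

```text
time: 1.13
eef_pos: [0.3028, -0.4027, 0.2313]
tcp_rot: [1.0, -0.0, 0.0, 0.0]
contact_force: [0.0, -1.2, 0.8]
opening: 1.003
finger_force: 0.0
shift [ 293.8 -568.    31.3] yawy -90.0 tilt [ 0. -0. -1.] q6 0.44
```

```bash
python3 -m creep '[{"x":18.4,"y":-35.5,"z":0,"rx":0,"ry":0,"rz":0,"grip":1},{"x":18.4,"y":-35.5,"z":0,"rx":0,"ry":0,"rz":0,"grip":1},{"x":18.4,"y":-35.5,"z":0,"rx":0,"ry":0,"rz":0,"grip":1},{"x":18.4,"y":-35.5,"z":0,"rx":0,"ry":0,"rz":0,"grip":1},{"x":18.4,"y":-35.5,"z":0,"rx":0,"ry":0,"rz":0,"grip":1},{"x":18.4,"y":-35.5,"z":0,"rx":0,"ry":0,"rz":0,"grip":1},{"x":18.4,"y":-35.5,"z":0,"rx":0,"ry":0,"rz":0,"grip":1},{"x":18.4,"y":-35.5,"z":0,"rx":0,"ry":0,"rz":0,"grip":1},{"x":18.4,"y":-35.5,"z":0,"rx":0,"ry":0,"rz":0,"grip":1},{"x":18.4,"y":-35.5,"z":0,"rx":0,"ry":0,"rz":0,"grip":1}]'; python3 -m creep '[{"x":18.3,"y":-35.5,"z":0,"rx":0,"ry":0,"rz":0,"grip":1},{"x":18.3,"y":-35.5,"z":0,"rx":0,"ry":0,"rz":0,"grip":1},{"x":18.3,"y":-35.5,"z":0,"rx":0,"ry":0,"rz":0,"grip":1},{"x":18.3,"y":-35.5,"z":0,"rx":0,"ry":0,"rz":0,"grip":1},{"x":18.3,"y":-35.5,"z":0,"rx":0,"ry":0,"rz":0,"grip":1},{"x":18.3,"y":-35.5,"z":0,"rx":0,"ry":0,"rz":0,"grip":1},{"x":0,"y":0,"z":15,"rx":0,"ry":0,"rz":0,"grip":1},{"x":0,"y":0,"z":16,"rx":0,"ry":0,"rz":0,"grip":1},{"x":0,"y":0,"z":0,"rx":0,"ry":0,"rz":0,"grip":1},{"x":0,"y":0,"z":0,"rx":0,"ry":0,"rz":0,"grip":1}]'; python3 - <<'E'
from h import *
to((.597,.165,.2))
c=optics.read_camera("wrist");cv2.imwrite("pics/w1.png",c["color"])
for p in ((.597,.165,.055),(.597,.165,.0)):
    q=c["K"]@(np.array(c["R"])@p+c["t"]);print(q[:2]/q[2])
E
```

```text
time: 1.97
eef_pos: [0.4869, -0.0476, 0.2317]
tcp_rot: [1.0, -0.0, 0.001, 0.0]
contact_force: [1.0, -1.1, -0.5]
opening: 1.002
finger_force: 0.0
time: 2.8
eef_pos: [0.5954, 0.1634, 0.1991]
tcp_rot: [1.0, -0.0, -0.001, 0.0]
contact_force: [0.1, -0.3, 0.5]
opening: 1.0
finger_force: 0.0
shift [ 1.6 -1.6 -0.9] yawy -90.0 tilt [-0.003 -0.    -1.   ] q6 1.67
[312.83087734 177.49702508]
[313.06895611 164.96025793]
```

View pics/w1.png

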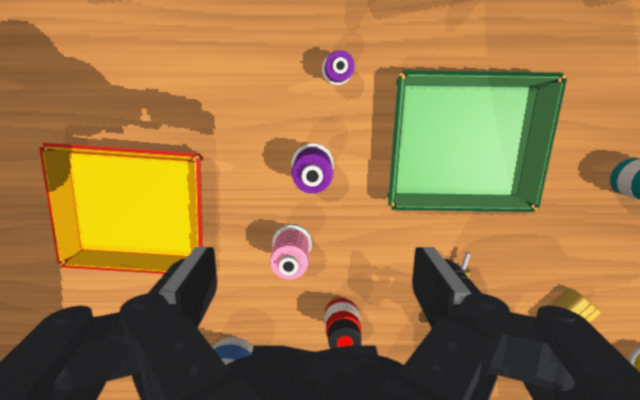

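Wrist view: the purple spool's tube top is at (312,176) against a predicted (313,177), so the position holds. Now I descend and grasp.

```bash
python3 -m creep '[{"x":1.6,"y":-1.6,"z":35,"rx":0,"ry":0,"rz":0,"grip":1},{"x":0,"y":0,"z":35,"rx":0,"ry":0,"rz":0,"grip":1},{"x":0,"y":0,"z":35,"rx":0,"ry":0,"rz":0,"grip":1},{"x":0,"y":0,"z":35,"rx":0,"ry":0,"rz":0,"grip":1},{"x":0,"y":0,"z":30,"rx":0,"ry":0,"rz":0,"grip":1},{"x":0,"y":0,"z":20,"rx":0,"ry":0,"rz":0,"grip":1},{"x":0,"y":0,"z":0,"rx":0,"ry":0,"rz":0,"grip":0.3},{"x":0,"y":0,"z":0,"rx":0,"ry":0,"rz":0,"grip":0.3},{"x":0,"y":0,"z":0,"rx":0,"ry":0,"rz":0,"grip":0.3},{"x":0,"y":0,"z":0,"rx":0,"ry":0,"rz":0,"grip":0.3}]' 40; python3 - <<'E'
from h import *
# red tray centre from the saved wrist/top images, floor plane
c=optics.read_camera("top");H=hsv(c)
for k,lo,hi,b in (("redtray",(22,140,150),(34,255,255),(130,145,220,225)),("green",(45,60,130),(80,160,255),(280,110,370,190)),("blue",(98,80,160),(125,200,255),(440,135,545,220))):
    ce,s,cn=blob((cv2.inRange(H,lo,hi)>0).astype(np.uint8),b); w=np.array([ray(c,p,.004)[:2] for p in cn[:,0]],np.float32);print(k,s,cv2.minAreaRect(w*1000))
E
```

```text
time: 3.68
eef_pos: [0.6002, 0.1651, 0.0136]
tcp_rot: [1.0, -0.0, 0.003, -0.0]
contact_force: [-0.1, 0.2, 0.9]
opening: 0.457
finger_force: 0.3Traceback (most recent call last):
  File "<stdin>", line 5, in <module>
  File "h.py", line 12, in blob
    i=1+np.argmax(s[1:,4]);cnt=cv2.findContours((l==i).astype(np.uint8),0,1)[0][0]
        ~~~~~~~~~^^^^^^^^^
    return _wrapfunc(a, 'argmax', axis=axis, out=out, **kwds)
    return bound(*args, **kwds)
ValueError: attempt to get argmax of an empty sequence
```

```bash
python3 -m creep '[{"x":0,"y":0,"z":0,"rx":0,"ry":0,"rz":0,"grip":0.3},{"x":0,"y":0,"z":0,"rx":0,"ry":0,"rz":0,"grip":0.3},{"x":0,"y":0,"z":-10,"rx":0,"ry":0,"rz":0,"grip":0.3},{"x":0,"y":0,"z":-20,"rx":0,"ry":0,"rz":0,"grip":0.3},{"x":0,"y":0,"z":-20,"rx":0,"ry":0,"rz":0,"grip":0.3},{"x":0,"y":0,"z":-20,"rx":0,"ry":0,"rz":0,"grip":0.3},{"x":0,"y":0,"z":-20,"rx":0,"ry":0,"rz":0,"grip":0.3},{"x":0,"y":0,"z":-10,"rx":0,"ry":0,"rz":0,"grip":0.3},{"x":0,"y":0,"z":0,"rx":0,"ry":0,"rz":0,"grip":0.3},{"x":0,"y":0,"z":0,"rx":0,"ry":0,"rz":0,"grip":0.3}]'; python3 - <<'E'
from h import *
c=optics.read_camera("top");o=np.array([130,100])
t1=cv2.imread("pics/t1.png")
for n,q in (("red",np.array([(38,144),(208,152),(195,300),(23,292)])/2.6+o),("green",np.array([(426,61),(595,61),(594,210),(420,209)])/2.6+o),("blue",np.array([(457,150),(525,150),(528,208),(458,207)]))):
    w=np.array([ray(c,p,.025)[:2] for p in q]);e=w[1]-w[0];f=w[2]-w[3];print(n,w.mean(0).round(4),np.degrees(np.arctan2((e+f)[0],-(e+f)[1])).round(1),"sides",np.linalg.norm(e),np.linalg.norm(w[3]-w[0]))
s,p,R=state();print("z",p,s["opening"],s["finger_force"]);cv2.imwrite("pics/w2.png",optics.read_camera("wrist")["color"])
E
```

```text
time: 4.57
eef_pos: [0.5978, 0.165, 0.1107]
tcp_rot: [1.0, -0.0, 0.0, -0.0]
contact_force: [-0.0, -0.9, -1.6]
opening: 0.434
finger_force: 40.2
red [0.5534 0.3519] -3.9 sides 0.15143114844421507 0.13043386674971777
green [0.6216 0.0096] -1.6 sides 0.14732422010824625 0.1309423809996529
blue [ 0.5524 -0.3545] -1.7 sides 0.14831718946466466 0.12712685037273186
z [0.59703414 0.16490007 0.1094174 ] 0.4354972850135718 40.17791032791138
```

View pics/w2.png

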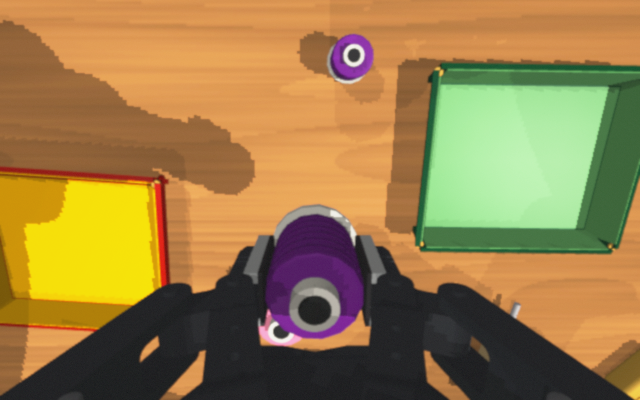

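The wrist view shows the purple spool held upright, centred between the pads at (315,290). Now I take it to the far half of the red tray, turning 90°.

```bash
python3 -m creep '[{"x":-7,"y":-36.2,"z":0,"rx":0,"ry":0,"rz":0,"grip":0.3},{"x":-7,"y":-36.2,"z":0,"rx":0,"ry":0,"rz":0,"grip":0.3},{"x":-7,"y":-36.2,"z":0,"rx":0,"ry":0,"rz":0,"grip":0.3},{"x":-7,"y":-36.2,"z":0,"rx":0,"ry":0,"rz":0,"grip":0.3},{"x":-7,"y":-36.2,"z":0,"rx":0,"ry":0,"rz":0,"grip":0.3},{"x":-7,"y":-36.2,"z":0,"rx":0,"ry":0,"rz":0,"grip":0.3},{"x":0,"y":0,"z":0,"rx":0,"ry":0,"rz":-7,"grip":0.3},{"x":0,"y":0,"z":0,"rx":0,"ry":0,"rz":-7,"grip":0.3},{"x":0,"y":0,"z":0,"rx":0,"ry":0,"rz":-7,"grip":0.3},{"x":0,"y":0,"z":0,"rx":0,"ry":0,"rz":-7,"grip":0.3}]' 40; python3 -m creep '[{"x":0,"y":0,"z":0,"rx":0,"ry":0,"rz":-7,"grip":0.3},{"x":0,"y":0,"z":0,"rx":0,"ry":0,"rz":-7,"grip":0.3},{"x":0,"y":0,"z":0,"rx":0,"ry":0,"rz":-7,"grip":0.3},{"x":0,"y":0,"z":0,"rx":0,"ry":0,"rz":-7,"grip":0.3},{"x":0,"y":0,"z":0,"rx":0,"ry":0,"rz":-7,"grip":0.3},{"x":0,"y":0,"z":0,"rx":0,"ry":0,"rz":-7,"grip":0.3},{"x":0,"y":0,"z":0,"rx":0,"ry":0,"rz":-7,"grip":0.3},{"x":0,"y":0,"z":0,"rx":0,"ry":0,"rz":-7,"grip":0.3},{"x":0,"y":0,"z":0,"rx":0,"ry":0,"rz":-6,"grip":0.3},{"x":0,"y":0,"z":0,"rx":0,"ry":0,"rz":0,"grip":0.3}]'; python3 -c "
from h import *
to((.555,.382,.018))"
```

```text
time: 5.5
eef_pos: [0.5545, 0.3821, 0.1077]
tcp_rot: [0.969, 0.245, -0.002, 0.0]
contact_force: [0.4, -0.4, -1.8]
opening: 0.434
finger_force: 40.5
time: 6.33
eef_pos: [0.5548, 0.3816, 0.1079]
tcp_rot: [0.707, 0.708, -0.002, -0.001]
contact_force: [-0.0, 0.0, -1.2]
opening: 0.434
finger_force: 40.3
shift [ 0.5  0.5 89.9] yawy 0.1 tilt [-0.003 -0.002 -1.   ] q6 0.45
```

```bash
python3 -m creep '[{"x":0,"y":0,"z":25,"rx":0,"ry":0,"rz":0,"grip":0.3},{"x":0,"y":0,"z":25,"rx":0,"ry":0,"rz":0,"grip":0.3},{"x":0,"y":0,"z":20,"rx":0,"ry":0,"rz":0,"grip":0.3},{"x":0,"y":0,"z":10,"rx":0,"ry":0,"rz":0,"grip":0.3},{"x":0,"y":0,"z":5,"rx":0,"ry":0,"rz":0,"grip":0.3},{"x":0,"y":0,"z":4,"rx":0,"ry":0,"rz":0,"grip":0.3},{"x":0,"y":0,"z":2,"rx":0,"ry":0,"rz":0,"grip":0.3},{"x":0,"y":0,"z":2,"rx":0,"ry":0,"rz":0,"grip":0.3},{"x":0,"y":0,"z":0,"rx":0,"ry":0,"rz":0,"grip":0.3},{"x":0,"y":0,"z":0,"rx":0,"ry":0,"rz":0,"grip":0.3}]'
```

```text
time: 7.17
eef_pos: [0.5565, 0.3825, 0.0184]
tcp_rot: [0.707, 0.707, 0.001, 0.0]
contact_force: [-0.3, 0.9, -1.1]
opening: 0.436
finger_force: 40.4
```

```bash
python3 -m creep '[{"x":0,"y":0,"z":0,"rx":0,"ry":0,"rz":0,"grip":0.3},{"x":0,"y":0,"z":0.5,"rx":0,"ry":0,"rz":0,"grip":0.3},{"x":0,"y":0,"z":0.5,"rx":0,"ry":0,"rz":0,"grip":0.3},{"x":0,"y":0,"z":0.5,"rx":0,"ry":0,"rz":0,"grip":0.3},{"x":0,"y":0,"z":0.5,"rx":0,"ry":0,"rz":0,"grip":0.3},{"x":0,"y":0,"z":0.5,"rx":0,"ry":0,"rz":0,"grip":0.3},{"x":0,"y":0,"z":0,"rx":0,"ry":0,"rz":0,"grip":0.3},{"x":0,"y":0,"z":0,"rx":0,"ry":0,"rz":0,"grip":0.3},{"x":0,"y":0,"z":0,"rx":0,"ry":0,"rz":0,"grip":0.3},{"x":0,"y":0,"z":0,"rx":0,"ry":0,"rz":0,"grip":0.3}]'
```

```text
time: 8.0
eef_pos: [0.5565, 0.3824, 0.0177]
tcp_rot: [0.707, 0.707, 0.0, 0.0]
contact_force: [-3.8, -3.0, 9.7]
opening: 0.43
finger_force: 41.4
```

Contact with the tray floor is felt (9.7 N). I release, lift, and travel to yellow by way of a waypoint.

```bash
python3 -m creep '[{"x":0,"y":0,"z":-0.5,"rx":0,"ry":0,"rz":0,"grip":0.65},{"x":0,"y":0,"z":0,"rx":0,"ry":0,"rz":0,"grip":0.65},{"x":0,"y":0,"z":0,"rx":0,"ry":0,"rz":0,"grip":0.65},{"x":0,"y":0,"z":0,"rx":0,"ry":0,"rz":0,"grip":0.65},{"x":0,"y":0,"z":-10,"rx":0,"ry":0,"rz":0,"grip":0.65},{"x":0,"y":0,"z":-25,"rx":0,"ry":0,"rz":0,"grip":0.65},{"x":0,"y":0,"z":-35,"rx":0,"ry":0,"rz":0,"grip":0.65},{"x":0,"y":0,"z":-35,"rx":0,"ry":0,"rz":0,"grip":0.65},{"x":0,"y":0,"z":-35,"rx":0,"ry":0,"rz":0,"grip":0.65},{"x":0,"y":0,"z":0,"rx":0,"ry":0,"rz":0,"grip":0.65}]'; python3 -m creep '[{"x":-38.2,"y":-5.6,"z":0,"rx":0,"ry":0,"rz":0,"grip":1},{"x":-38.2,"y":-5.6,"z":0,"rx":0,"ry":0,"rz":0,"grip":1},{"x":-38.2,"y":-5.6,"z":0,"rx":0,"ry":0,"rz":0,"grip":1},{"x":-38.2,"y":-5.6,"z":0,"rx":0,"ry":0,"rz":0,"grip":1},{"x":-38.2,"y":-5.6,"z":0,"rx":0,"ry":0,"rz":0,"grip":1},{"x":-38.2,"y":-5.6,"z":0,"rx":0,"ry":0,"rz":0,"grip":1},{"x":-38.2,"y":-5.6,"z":0,"rx":0,"ry":0,"rz":0,"grip":1},{"x":-38.2,"y":-5.6,"z":0,"rx":0,"ry":0,"rz":0,"grip":1},{"x":-38.2,"y":-5.6,"z":0,"rx":0,"ry":0,"rz":0,"grip":1},{"x":-38.2,"y":-5.6,"z":0,"rx":0,"ry":0,"rz":0,"grip":1}]';python3 -m creep '[{"x":-31.4,"y":-18.6,"z":0,"rx":0,"ry":0,"rz":0,"grip":1},{"x":-31.4,"y":-18.6,"z":0,"rx":0,"ry":0,"rz":0,"grip":1},{"x":-31.4,"y":-18.6,"z":0,"rx":0,"ry":0,"rz":0,"grip":1},{"x":-31.4,"y":-18.6,"z":0,"rx":0,"ry":0,"rz":0,"grip":1},{"x":-31.4,"y":-18.6,"z":0,"rx":0,"ry":0,"rz":0,"grip":1},{"x":-31.4,"y":-18.6,"z":0,"rx":0,"ry":0,"rz":0,"grip":1},{"x":-31.4,"y":-18.6,"z":0,"rx":0,"ry":0,"rz":0,"grip":1},{"x":-31.4,"y":-18.6,"z":0,"rx":0,"ry":0,"rz":0,"grip":1},{"x":0,"y":0,"z":0,"rx":0,"ry":0,"rz":0,"grip":1},{"x":0,"y":0,"z":0,"rx":0,"ry":0,"rz":0,"grip":1}]'; python3 - <<'E'
from h import *
to((.351,-.2515,.010))
c=optics.read_camera("top");im=c["color"];cw=optics.read_camera("wrist")
p=(.351,-.2515,.055);q=cw["K"]@(np.array(cw["R"])@p+cw["t"]);print(q[:2]/q[2])
cv2.imwrite("pics/w3.png",np.hstack([cv2.resize(im[130:240,120:300],(400,244)),cv2.resize(cw["color"],(390,244))]))
E
```

```text
time: 8.83
eef_pos: [0.5604, 0.3845, 0.1662]
tcp_rot: [0.707, 0.707, 0.008, 0.003]
contact_force: [0.9, 0.8, 1.5]
opening: 0.65
finger_force: 0.0
time: 9.67
eef_pos: [0.4993, -0.0015, 0.1559]
tcp_rot: [0.707, 0.707, 0.0, 0.001]
contact_force: [0.9, -0.4, -0.1]
opening: 1.002
finger_force: 0.0
time: 10.5
eef_pos: [0.3502, -0.2525, 0.1559]
tcp_rot: [0.709, 0.705, 0.0, 0.0]
contact_force: [-0.5, -0.3, 0.1]
opening: 1.002
finger_force: 0.0
shift [  1.1   0.7 145.9] yawy -0.3 tilt [ 0.001 -0.001 -1.   ] q6 -0.86
[313.91847881 193.56804178]
```

View pics/w3.png

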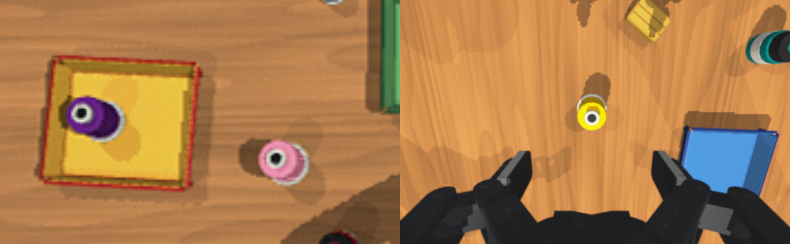

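Purple stands in the left half of the red tray. In the wrist view the yellow spool's top sits at about (314,193), exactly as predicted. Descending on it.

```bash
python3 -m creep '[{"x":1,"y":0.7,"z":35,"rx":0,"ry":0,"rz":0,"grip":1},{"x":0,"y":0,"z":35,"rx":0,"ry":0,"rz":0,"grip":1},{"x":0,"y":0,"z":35,"rx":0,"ry":0,"rz":0,"grip":1},{"x":0,"y":0,"z":25,"rx":0,"ry":0,"rz":0,"grip":1},{"x":0,"y":0,"z":15,"rx":0,"ry":0,"rz":0,"grip":1},{"x":0,"y":0,"z":0,"rx":0,"ry":0,"rz":0,"grip":1},{"x":0,"y":0,"z":0,"rx":0,"ry":0,"rz":0,"grip":0.3},{"x":0,"y":0,"z":0,"rx":0,"ry":0,"rz":0,"grip":0.3},{"x":0,"y":0,"z":0,"rx":0,"ry":0,"rz":0,"grip":0.3},{"x":0,"y":0,"z":0,"rx":0,"ry":0,"rz":0,"grip":0.3}]' 40;  python3 -m creep '[{"x":0,"y":0,"z":0,"rx":0,"ry":0,"rz":0,"grip":0.3},{"x":0,"y":0,"z":0,"rx":0,"ry":0,"rz":0,"grip":0.3},{"x":0,"y":0,"z":0,"rx":0,"ry":0,"rz":0,"grip":0.3},{"x":0,"y":0,"z":-10,"rx":0,"ry":0,"rz":0,"grip":0.3},{"x":0,"y":0,"z":-25,"rx":0,"ry":0,"rz":0,"grip":0.3},{"x":0,"y":0,"z":-25,"rx":0,"ry":0,"rz":0,"grip":0.3},{"x":0,"y":0,"z":-25,"rx":0,"ry":0,"rz":0,"grip":0.3},{"x":0,"y":0,"z":-25,"rx":0,"ry":0,"rz":0,"grip":0.3},{"x":0,"y":0,"z":0,"rx":0,"ry":0,"rz":0,"grip":0.3},{"x":0,"y":0,"z":0,"rx":0,"ry":0,"rz":0,"grip":0.3}]' 40; python3 -c "
from h import *
to((.50,0,.12))"
```

```text
time: 11.43
eef_pos: [0.3527, -0.2507, 0.0119]
tcp_rot: [0.707, 0.707, -0.0, 0.002]
contact_force: [-0.8, 0.3, 0.4]
opening: 0.45
finger_force: 0.6
time: 12.27
eef_pos: [0.3523, -0.2509, 0.1223]
tcp_rot: [0.707, 0.707, -0.0, 0.002]
contact_force: [0.5, 0.4, -1.2]
opening: 0.434
finger_force: 40.2
shift [250.9 147.6   1.8] yawy -0.0 tilt [ 0.003 -0.003 -1.   ] q6 -0.85
```

```bash
python3 -m creep '[{"x":31.4,"y":18.5,"z":0,"rx":0,"ry":0,"rz":0,"grip":0.3},{"x":31.4,"y":18.5,"z":0,"rx":0,"ry":0,"rz":0,"grip":0.3},{"x":31.4,"y":18.5,"z":0,"rx":0,"ry":0,"rz":0,"grip":0.3},{"x":31.4,"y":18.5,"z":0,"rx":0,"ry":0,"rz":0,"grip":0.3},{"x":31.4,"y":18.5,"z":0,"rx":0,"ry":0,"rz":0,"grip":0.3},{"x":31.4,"y":18.5,"z":0,"rx":0,"ry":0,"rz":0,"grip":0.3},{"x":31.4,"y":18.5,"z":0,"rx":0,"ry":0,"rz":0,"grip":0.3},{"x":31.4,"y":18.5,"z":0,"rx":0,"ry":0,"rz":0,"grip":0.3},{"x":0,"y":0,"z":0,"rx":0,"ry":0,"rz":0,"grip":0.3},{"x":0,"y":0,"z":0,"rx":0,"ry":0,"rz":0,"grip":0.3}]'; python3 -m creep '[{"x":36,"y":5.7,"z":0,"rx":0,"ry":0,"rz":0,"grip":0.3},{"x":36,"y":5.7,"z":0,"rx":0,"ry":0,"rz":0,"grip":0.3},{"x":36,"y":5.7,"z":0,"rx":0,"ry":0,"rz":0,"grip":0.3},{"x":36,"y":5.7,"z":0,"rx":0,"ry":0,"rz":0,"grip":0.3},{"x":36,"y":5.7,"z":0,"rx":0,"ry":0,"rz":0,"grip":0.3},{"x":36,"y":5.7,"z":0,"rx":0,"ry":0,"rz":0,"grip":0.3},{"x":36,"y":5.7,"z":0,"rx":0,"ry":0,"rz":0,"grip":0.3},{"x":36,"y":5.7,"z":0,"rx":0,"ry":0,"rz":0,"grip":0.3},{"x":33,"y":5.2,"z":0,"rx":0,"ry":0,"rz":0,"grip":0.3},{"x":0,"y":0,"z":0,"rx":0,"ry":0,"rz":0,"grip":0.3}]'; python3 -c "
from h import *
to((.551,.321,.018))"
```

```text
time: 13.1
eef_pos: [0.4987, 0.0029, 0.1184]
tcp_rot: [0.706, 0.708, -0.001, -0.002]
contact_force: [-0.7, -1.4, 0.1]
opening: 0.435
finger_force: 40.4
time: 13.93
eef_pos: [0.5504, 0.3252, 0.1192]
tcp_rot: [0.706, 0.708, 0.0, -0.001]
contact_force: [-0.3, -1.0, 0.5]
opening: 0.433
finger_force: 40.4
shift [ -4.4   0.6 101.2] yawy 0.1 tilt [-0.001  0.001 -1.   ] q6 0.37
```

```bash
python3 -m creep '[{"x":-3.5,"y":0.5,"z":25,"rx":0,"ry":0,"rz":0,"grip":0.3},{"x":0,"y":0,"z":25,"rx":0,"ry":0,"rz":0,"grip":0.3},{"x":0,"y":0,"z":25,"rx":0,"ry":0,"rz":0,"grip":0.3},{"x":0,"y":0,"z":12,"rx":0,"ry":0,"rz":0,"grip":0.3},{"x":0,"y":0,"z":6,"rx":0,"ry":0,"rz":0,"grip":0.3},{"x":0,"y":0,"z":4,"rx":0,"ry":0,"rz":0,"grip":0.3},{"x":0,"y":0,"z":2,"rx":0,"ry":0,"rz":0,"grip":0.3},{"x":0,"y":0,"z":1,"rx":0,"ry":0,"rz":0,"grip":0.3},{"x":0,"y":0,"z":0,"rx":0,"ry":0,"rz":0,"grip":0.3},{"x":0,"y":0,"z":0,"rx":0,"ry":0,"rz":0,"grip":0.3}]'; python3 -m creep '[{"x":0,"y":0,"z":0,"rx":0,"ry":0,"rz":0,"grip":0.3},{"x":0,"y":0,"z":0.5,"rx":0,"ry":0,"rz":0,"grip":0.3},{"x":0,"y":0,"z":0.5,"rx":0,"ry":0,"rz":0,"grip":0.3},{"x":0,"y":0,"z":0.5,"rx":0,"ry":0,"rz":0,"grip":0.3},{"x":0,"y":0,"z":0.5,"rx":0,"ry":0,"rz":0,"grip":0.3},{"x":0,"y":0,"z":0,"rx":0,"ry":0,"rz":0,"grip":0.3},{"x":0,"y":0,"z":0,"rx":0,"ry":0,"rz":0,"grip":0.3},{"x":0,"y":0,"z":0,"rx":0,"ry":0,"rz":0,"grip":0.3},{"x":0,"y":0,"z":0,"rx":0,"ry":0,"rz":0,"grip":0.3},{"x":0,"y":0,"z":0,"rx":0,"ry":0,"rz":0,"grip":0.3}]'
```

```text
time: 14.77
eef_pos: [0.5519, 0.319, 0.0217]
tcp_rot: [0.707, 0.707, 0.001, 0.0]
contact_force: [-0.4, -0.2, -1.1]
opening: 0.431
finger_force: 40.4
time: 15.6
eef_pos: [0.5511, 0.3187, 0.0183]
tcp_rot: [0.707, 0.707, 0.0, 0.0]
contact_force: [0.5, -0.2, -0.1]
opening: 0.441
finger_force: 40.4
```

```bash
python3 -m creep '[{"x":0,"y":0,"z":0.5,"rx":0,"ry":0,"rz":0,"grip":0.3},{"x":0,"y":0,"z":0.5,"rx":0,"ry":0,"rz":0,"grip":0.3},{"x":0,"y":0,"z":0.5,"rx":0,"ry":0,"rz":0,"grip":0.3},{"x":0,"y":0,"z":0.5,"rx":0,"ry":0,"rz":0,"grip":0.3},{"x":0,"y":0,"z":0.5,"rx":0,"ry":0,"rz":0,"grip":0.3},{"x":0,"y":0,"z":0.5,"rx":0,"ry":0,"rz":0,"grip":0.3},{"x":0,"y":0,"z":0,"rx":0,"ry":0,"rz":0,"grip":0.3},{"x":0,"y":0,"z":0,"rx":0,"ry":0,"rz":0,"grip":0.3},{"x":0,"y":0,"z":0,"rx":0,"ry":0,"rz":0,"grip":0.3},{"x":0,"y":0,"z":0,"rx":0,"ry":0,"rz":0,"grip":0.3}]'
```

```text
time: 16.43
eef_pos: [0.5511, 0.3187, 0.0161]
tcp_rot: [0.707, 0.707, -0.0, -0.0]
contact_force: [-3.4, -0.4, 5.4]
opening: 0.437
finger_force: 40.7
```

```bash
python3 -m creep '[{"x":0,"y":0,"z":-0.5,"rx":0,"ry":0,"rz":0,"grip":0.65},{"x":0,"y":0,"z":0,"rx":0,"ry":0,"rz":0,"grip":0.65},{"x":0,"y":0,"z":0,"rx":0,"ry":0,"rz":0,"grip":0.65},{"x":0,"y":0,"z":0,"rx":0,"ry":0,"rz":0,"grip":0.65},{"x":0,"y":0,"z":-10,"rx":0,"ry":0,"rz":0,"grip":0.65},{"x":0,"y":0,"z":-25,"rx":0,"ry":0,"rz":0,"grip":0.65},{"x":0,"y":0,"z":-35,"rx":0,"ry":0,"rz":0,"grip":0.65},{"x":0,"y":0,"z":-35,"rx":0,"ry":0,"rz":0,"grip":0.65},{"x":0,"y":0,"z":-35,"rx":0,"ry":0,"rz":0,"grip":0.65},{"x":0,"y":0,"z":0,"rx":0,"ry":0,"rz":0,"grip":0.65}]'; python3 -m creep '[{"x":-31.7,"y":-22.3,"z":0,"rx":0,"ry":0,"rz":0,"grip":1},{"x":-31.7,"y":-22.3,"z":0,"rx":0,"ry":0,"rz":0,"grip":1},{"x":-31.7,"y":-22.3,"z":0,"rx":0,"ry":0,"rz":0,"grip":1},{"x":-31.7,"y":-22.3,"z":0,"rx":0,"ry":0,"rz":0,"grip":1},{"x":-31.7,"y":-22.3,"z":0,"rx":0,"ry":0,"rz":0,"grip":1},{"x":-31.7,"y":-22.3,"z":0,"rx":0,"ry":0,"rz":0,"grip":1},{"x":0,"y":0,"z":0,"rx":0,"ry":0,"rz":0,"grip":1},{"x":0,"y":0,"z":0,"rx":0,"ry":0,"rz":0,"grip":1},{"x":0,"y":0,"z":0,"rx":0,"ry":0,"rz":0,"grip":1},{"x":0,"y":0,"z":0,"rx":0,"ry":0,"rz":0,"grip":1}]'; python3 - <<'E'
from h import *
to((.4175,.129,.010))
c=optics.read_camera("top");im=c["color"];cw=optics.read_camera("wrist")
p=(.4175,.129,.052);q=cw["K"]@(np.array(cw["R"])@p+cw["t"]);print(q[:2]/q[2])
cv2.imwrite("pics/w4.png",np.hstack([cv2.resize(im[130:240,120:300],(400,244)),cv2.resize(cw["color"],(390,244))]))
E
```

```text
time: 17.27
eef_pos: [0.5559, 0.3207, 0.1665]
tcp_rot: [0.707, 0.707, 0.008, 0.003]
contact_force: [0.5, 0.3, 1.4]
opening: 0.65
finger_force: 0.0
time: 18.1
eef_pos: [0.4184, 0.1291, 0.1567]
tcp_rot: [0.707, 0.707, 0.001, 0.001]
contact_force: [0.0, 0.9, -0.2]
opening: 1.001
finger_force: 0.0
shift [-1.000e-01 -1.100e+00  1.467e+02] yawy 0.0 tilt [ 0.002  0.    -1.   ] q6 0.07
[312.37727249 192.33447815]
```

View pics/w4.png

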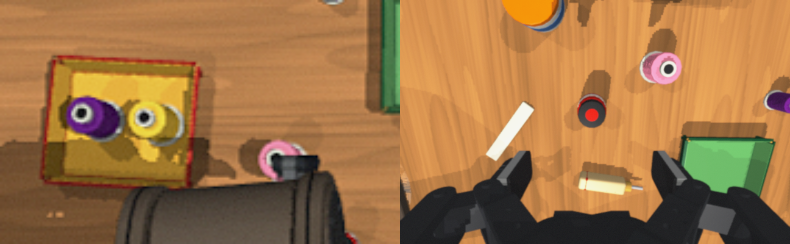

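Both spools stand in the red tray. The red dot is at about (315,189) in the wrist view, within 2 mm of the prediction, and there is room for the fingers. Grasping it.

```bash
python3 -m creep '[{"x":1,"y":0,"z":35,"rx":0,"ry":0,"rz":0,"grip":1},{"x":0,"y":0,"z":35,"rx":0,"ry":0,"rz":0,"grip":1},{"x":0,"y":0,"z":35,"rx":0,"ry":0,"rz":0,"grip":1},{"x":0,"y":0,"z":25,"rx":0,"ry":0,"rz":0,"grip":1},{"x":0,"y":0,"z":17,"rx":0,"ry":0,"rz":0,"grip":1},{"x":0,"y":0,"z":0,"rx":0,"ry":0,"rz":0,"grip":1},{"x":0,"y":0,"z":0,"rx":0,"ry":0,"rz":0,"grip":0.3},{"x":0,"y":0,"z":0,"rx":0,"ry":0,"rz":0,"grip":0.3},{"x":0,"y":0,"z":0,"rx":0,"ry":0,"rz":0,"grip":0.3},{"x":0,"y":0,"z":0,"rx":0,"ry":0,"rz":0,"grip":0.3}]' 40;  python3 -m creep '[{"x":0,"y":0,"z":0,"rx":0,"ry":0,"rz":0,"grip":0.3},{"x":0,"y":0,"z":0,"rx":0,"ry":0,"rz":0,"grip":0.3},{"x":0,"y":0,"z":0,"rx":0,"ry":0,"rz":0,"grip":0.3},{"x":0,"y":0,"z":-10,"rx":0,"ry":0,"rz":0,"grip":0.3},{"x":0,"y":0,"z":-25,"rx":0,"ry":0,"rz":0,"grip":0.3},{"x":0,"y":0,"z":-25,"rx":0,"ry":0,"rz":0,"grip":0.3},{"x":0,"y":0,"z":-25,"rx":0,"ry":0,"rz":0,"grip":0.3},{"x":0,"y":0,"z":-25,"rx":0,"ry":0,"rz":0,"grip":0.3},{"x":0,"y":0,"z":0,"rx":0,"ry":0,"rz":0,"grip":0.3},{"x":0,"y":0,"z":0,"rx":0,"ry":0,"rz":0,"grip":0.3}]' 40; python3 -c "
from h import *
to((.55,-.385,.12))"
```

```text
time: 19.03
eef_pos: [0.4187, 0.1298, 0.0105]
tcp_rot: [0.707, 0.707, 0.001, 0.001]
contact_force: [-2.6, -0.9, 32.3]
opening: 0.458
finger_force: 36.7
time: 19.87
eef_pos: [0.4183, 0.1295, 0.1208]
tcp_rot: [0.707, 0.707, 0.002, 0.002]
contact_force: [0.6, -0.5, -1.7]
opening: 0.452
finger_force: 40.4
shift [-514.5  131.8    1.3] yawy -0.0 tilt [ 0.005  0.    -1.   ] q6 0.07
```

```bash
python3 -m creep '[{"x":-36.7,"y":9.5,"z":0,"rx":0,"ry":0,"rz":0,"grip":0.3},{"x":-36.7,"y":9.5,"z":0,"rx":0,"ry":0,"rz":0,"grip":0.3},{"x":-36.7,"y":9.5,"z":0,"rx":0,"ry":0,"rz":0,"grip":0.3},{"x":-36.7,"y":9.5,"z":0,"rx":0,"ry":0,"rz":0,"grip":0.3},{"x":-36.7,"y":9.5,"z":0,"rx":0,"ry":0,"rz":0,"grip":0.3},{"x":-36.7,"y":9.5,"z":0,"rx":0,"ry":0,"rz":0,"grip":0.3},{"x":-36.7,"y":9.5,"z":0,"rx":0,"ry":0,"rz":0,"grip":0.3},{"x":-36.7,"y":9.5,"z":0,"rx":0,"ry":0,"rz":0,"grip":0.3},{"x":-36.7,"y":9.5,"z":0,"rx":0,"ry":0,"rz":0,"grip":0.3},{"x":-36.7,"y":9.5,"z":0,"rx":0,"ry":0,"rz":0,"grip":0.3}]';  python3 -m creep '[{"x":-36.7,"y":9.5,"z":0,"rx":0,"ry":0,"rz":0,"grip":0.3},{"x":-36.7,"y":9.5,"z":0,"rx":0,"ry":0,"rz":0,"grip":0.3},{"x":-36.7,"y":9.5,"z":0,"rx":0,"ry":0,"rz":0,"grip":0.3},{"x":-36.7,"y":9.5,"z":0,"rx":0,"ry":0,"rz":0,"grip":0.3},{"x":0,"y":0,"z":0,"rx":0,"ry":0,"rz":0,"grip":0.3},{"x":0,"y":0,"z":0,"rx":0,"ry":0,"rz":0,"grip":0.3},{"x":0,"y":0,"z":0,"rx":0,"ry":0,"rz":0,"grip":0.3},{"x":0,"y":0,"z":0,"rx":0,"ry":0,"rz":0,"grip":0.3},{"x":0,"y":0,"z":0,"rx":0,"ry":0,"rz":0,"grip":0.3},{"x":0,"y":0,"z":0,"rx":0,"ry":0,"rz":0,"grip":0.3}]'; python3 - <<'E'
from h import *
to((.5515,-.3845,.018))
cw=optics.read_camera("wrist");cv2.imwrite("pics/w5.png",cw["color"])
E
```

```text
time: 20.7
eef_pos: [0.5109, -0.2386, 0.1165]
tcp_rot: [0.707, 0.707, -0.0, -0.002]
contact_force: [1.3, 0.5, -1.1]
opening: 0.453
finger_force: 40.4
time: 21.53
eef_pos: [0.55, -0.3829, 0.1188]
tcp_rot: [0.707, 0.707, 0.0, -0.0]
contact_force: [0.7, 0.2, -0.9]
opening: 0.457
finger_force: 40.5
shift [ -1.6   1.5 100.8] yawy 0.1 tilt [-0.  0. -1.] q6 -0.76
```

View pics/w5.png

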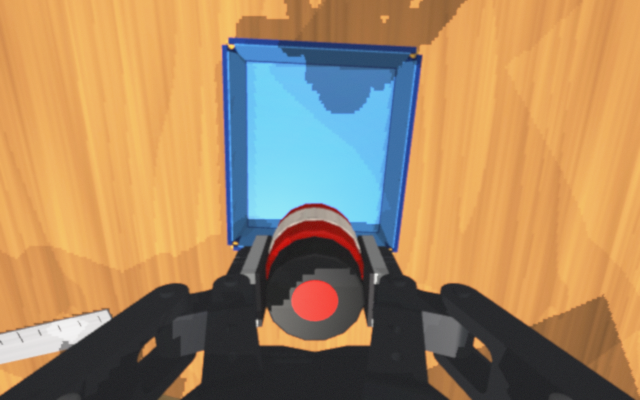

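The wrist view shows the red pot held upright and centred at (315,290), with the blue tray below at (320,140). Lowering it.

```bash
python3 -m creep '[{"x":-1.5,"y":1.5,"z":25,"rx":0,"ry":0,"rz":0,"grip":0.3},{"x":0,"y":0,"z":25,"rx":0,"ry":0,"rz":0,"grip":0.3},{"x":0,"y":0,"z":25,"rx":0,"ry":0,"rz":0,"grip":0.3},{"x":0,"y":0,"z":12,"rx":0,"ry":0,"rz":0,"grip":0.3},{"x":0,"y":0,"z":7,"rx":0,"ry":0,"rz":0,"grip":0.3},{"x":0,"y":0,"z":4,"rx":0,"ry":0,"rz":0,"grip":0.3},{"x":0,"y":0,"z":2,"rx":0,"ry":0,"rz":0,"grip":0.3},{"x":0,"y":0,"z":1,"rx":0,"ry":0,"rz":0,"grip":0.3},{"x":0,"y":0,"z":0,"rx":0,"ry":0,"rz":0,"grip":0.3},{"x":0,"y":0,"z":0,"rx":0,"ry":0,"rz":0,"grip":0.3}]'; python3 -m creep '[{"x":0,"y":0,"z":0,"rx":0,"ry":0,"rz":0,"grip":0.3},{"x":0,"y":0,"z":0.5,"rx":0,"ry":0,"rz":0,"grip":0.3},{"x":0,"y":0,"z":0.5,"rx":0,"ry":0,"rz":0,"grip":0.3},{"x":0,"y":0,"z":0.5,"rx":0,"ry":0,"rz":0,"grip":0.3},{"x":0,"y":0,"z":0.5,"rx":0,"ry":0,"rz":0,"grip":0.3},{"x":0,"y":0,"z":0.5,"rx":0,"ry":0,"rz":0,"grip":0.3},{"x":0,"y":0,"z":0,"rx":0,"ry":0,"rz":0,"grip":0.3},{"x":0,"y":0,"z":0,"rx":0,"ry":0,"rz":0,"grip":0.3},{"x":0,"y":0,"z":0,"rx":0,"ry":0,"rz":0,"grip":0.3},{"x":0,"y":0,"z":0,"rx":0,"ry":0,"rz":0,"grip":0.3}]'
```

```text
time: 22.42
eef_pos: [0.5523, -0.3865, 0.0192]
tcp_rot: [0.707, 0.707, 0.0, 0.001]
contact_force: [-0.3, -0.2, 0.1]
opening: 0.457
finger_force: 40.5
time: 23.25
eef_pos: [0.5516, -0.3858, 0.0153]
tcp_rot: [0.707, 0.707, -0.0, 0.0]
contact_force: [0.3, 0.1, -1.4]
opening: 0.453
finger_force: 40.5
```

```bash
python3 -m creep '[{"x":0,"y":0,"z":0.5,"rx":0,"ry":0,"rz":0,"grip":0.3},{"x":0,"y":0,"z":0.5,"rx":0,"ry":0,"rz":0,"grip":0.3},{"x":0,"y":0,"z":0.5,"rx":0,"ry":0,"rz":0,"grip":0.3},{"x":0,"y":0,"z":0,"rx":0,"ry":0,"rz":0,"grip":0.3},{"x":0,"y":0,"z":0,"rx":0,"ry":0,"rz":0,"grip":0.3},{"x":0,"y":0,"z":0,"rx":0,"ry":0,"rz":0,"grip":0.3},{"x":0,"y":0,"z":0,"rx":0,"ry":0,"rz":0,"grip":0.3},{"x":0,"y":0,"z":0,"rx":0,"ry":0,"rz":0,"grip":0.3},{"x":0,"y":0,"z":0,"rx":0,"ry":0,"rz":0,"grip":0.3},{"x":0,"y":0,"z":0,"rx":0,"ry":0,"rz":0,"grip":0.3}]'
```

```text
time: 24.08
eef_pos: [0.5517, -0.3859, 0.0148]
tcp_rot: [0.707, 0.707, -0.0, 0.0]
contact_force: [-2.4, 1.5, 5.3]
opening: 0.457
finger_force: 41.0
```

Floor contact again. I release and go to the teal pot.

```bash
python3 -m creep '[{"x":0,"y":0,"z":-0.5,"rx":0,"ry":0,"rz":0,"grip":0.65},{"x":0,"y":0,"z":0,"rx":0,"ry":0,"rz":0,"grip":0.65},{"x":0,"y":0,"z":0,"rx":0,"ry":0,"rz":0,"grip":0.65},{"x":0,"y":0,"z":0,"rx":0,"ry":0,"rz":0,"grip":0.65},{"x":0,"y":0,"z":-10,"rx":0,"ry":0,"rz":0,"grip":0.65},{"x":0,"y":0,"z":-25,"rx":0,"ry":0,"rz":0,"grip":0.65},{"x":0,"y":0,"z":-35,"rx":0,"ry":0,"rz":0,"grip":0.65},{"x":0,"y":0,"z":-35,"rx":0,"ry":0,"rz":0,"grip":0.65},{"x":0,"y":0,"z":-35,"rx":0,"ry":0,"rz":0,"grip":0.65},{"x":0,"y":0,"z":0,"rx":0,"ry":0,"rz":0,"grip":0.65}]'; python3 -m creep '[{"x":36,"y":5.3,"z":0,"rx":0,"ry":0,"rz":0,"grip":1},{"x":36,"y":5.3,"z":0,"rx":0,"ry":0,"rz":0,"grip":1},{"x":36,"y":5.3,"z":0,"rx":0,"ry":0,"rz":0,"grip":1},{"x":36,"y":5.3,"z":0,"rx":0,"ry":0,"rz":0,"grip":1},{"x":36,"y":5.3,"z":0,"rx":0,"ry":0,"rz":0,"grip":1},{"x":36,"y":5.3,"z":0,"rx":0,"ry":0,"rz":0,"grip":1},{"x":0,"y":0,"z":0,"rx":0,"ry":0,"rz":0,"grip":1},{"x":0,"y":0,"z":0,"rx":0,"ry":0,"rz":0,"grip":1},{"x":0,"y":0,"z":0,"rx":0,"ry":0,"rz":0,"grip":1},{"x":0,"y":0,"z":0,"rx":0,"ry":0,"rz":0,"grip":1}]'; python3 - <<'E'
from h import *
to((.584,-.1694,.013))
c=optics.read_camera("top");im=c["color"];cw=optics.read_camera("wrist")
p=(.584,-.1694,.052);q=cw["K"]@(np.array(cw["R"])@p+cw["t"]);print(q[:2]/q[2])
cv2.imwrite("pics/w6.png",np.hstack([cv2.resize(im[120:240,420:560],(285,244)),cw["color"][60:304,60:560]]))
E
```

```text
time: 24.92
eef_pos: [0.5554, -0.3893, 0.1654]
tcp_rot: [0.707, 0.707, 0.0, 0.008]
contact_force: [0.8, -0.6, 1.6]
opening: 0.651
finger_force: 0.0
time: 25.75
eef_pos: [0.5835, -0.171, 0.1547]
tcp_rot: [0.708, 0.707, -0.0, 0.0]
contact_force: [-0.8, 0.3, 0.9]
opening: 1.003
finger_force: 0.0
shift [  1.6   0.4 141.7] yawy -0.1 tilt [ 0.001 -0.001 -1.   ] q6 -0.45
[314.27292686 190.4364188 ]
```

View pics/w6.png

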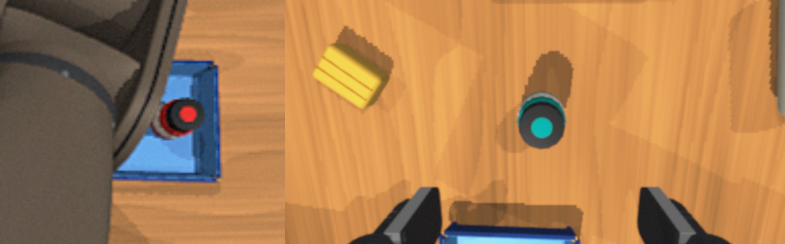

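Red pot stands in the right half of the blue tray. The teal dot is at wrist pixel (316,188) against a predicted (314,190). Grasping it.

```bash
python3 -m creep '[{"x":2.5,"y":1.5,"z":35,"rx":0,"ry":0,"rz":0,"grip":1},{"x":0,"y":0,"z":35,"rx":0,"ry":0,"rz":0,"grip":1},{"x":0,"y":0,"z":35,"rx":0,"ry":0,"rz":0,"grip":1},{"x":0,"y":0,"z":22,"rx":0,"ry":0,"rz":0,"grip":1},{"x":0,"y":0,"z":14,"rx":0,"ry":0,"rz":0,"grip":1},{"x":0,"y":0,"z":0,"rx":0,"ry":0,"rz":0,"grip":1},{"x":0,"y":0,"z":0,"rx":0,"ry":0,"rz":0,"grip":0.3},{"x":0,"y":0,"z":0,"rx":0,"ry":0,"rz":0,"grip":0.3},{"x":0,"y":0,"z":0,"rx":0,"ry":0,"rz":0,"grip":0.3},{"x":0,"y":0,"z":0,"rx":0,"ry":0,"rz":0,"grip":0.3}]' 40;  python3 -m creep '[{"x":0,"y":0,"z":0,"rx":0,"ry":0,"rz":0,"grip":0.3},{"x":0,"y":0,"z":0,"rx":0,"ry":0,"rz":0,"grip":0.3},{"x":0,"y":0,"z":0,"rx":0,"ry":0,"rz":0,"grip":0.3},{"x":0,"y":0,"z":-10,"rx":0,"ry":0,"rz":0,"grip":0.3},{"x":0,"y":0,"z":-25,"rx":0,"ry":0,"rz":0,"grip":0.3},{"x":0,"y":0,"z":-25,"rx":0,"ry":0,"rz":0,"grip":0.3},{"x":0,"y":0,"z":-25,"rx":0,"ry":0,"rz":0,"grip":0.3},{"x":0,"y":0,"z":-25,"rx":0,"ry":0,"rz":0,"grip":0.3},{"x":0,"y":0,"z":0,"rx":0,"ry":0,"rz":0,"grip":0.3},{"x":0,"y":0,"z":0,"rx":0,"ry":0,"rz":0,"grip":0.3}]' 40; python3 -c "
from h import *
to((.5533,-.3245,.12))"
```

```text
time: 26.68
eef_pos: [0.5864, -0.1681, 0.0157]
tcp_rot: [0.707, 0.707, 0.001, 0.002]
contact_force: [-2.3, 0.8, 32.4]
opening: 0.454
finger_force: 33.1
time: 27.52
eef_pos: [0.5859, -0.1676, 0.1255]
tcp_rot: [0.707, 0.707, 0.001, 0.002]
contact_force: [0.0, -0.3, -1.4]
opening: 0.453
finger_force: 40.4
shift [-156.8  -32.6    5.7] yawy -0.0 tilt [ 0.004 -0.002 -1.   ] q6 -0.44
```

```bash
python3 -m creep '[{"x":-31.4,"y":-6.5,"z":0,"rx":0,"ry":0,"rz":0,"grip":0.3},{"x":-31.4,"y":-6.5,"z":0,"rx":0,"ry":0,"rz":0,"grip":0.3},{"x":-31.4,"y":-6.5,"z":0,"rx":0,"ry":0,"rz":0,"grip":0.3},{"x":-31.4,"y":-6.5,"z":0,"rx":0,"ry":0,"rz":0,"grip":0.3},{"x":-31.4,"y":-6.5,"z":0,"rx":0,"ry":0,"rz":0,"grip":0.3},{"x":0,"y":0,"z":0,"rx":0,"ry":0,"rz":0,"grip":0.3},{"x":0,"y":0,"z":0,"rx":0,"ry":0,"rz":0,"grip":0.3},{"x":0,"y":0,"z":0,"rx":0,"ry":0,"rz":0,"grip":0.3},{"x":0,"y":0,"z":0,"rx":0,"ry":0,"rz":0,"grip":0.3},{"x":0,"y":0,"z":0,"rx":0,"ry":0,"rz":0,"grip":0.3}]'; python3 -c "
from h import *
to((.5533,-.3245,.023))"
```

```text
time: 28.35
eef_pos: [0.5524, -0.3227, 0.1226]
tcp_rot: [0.707, 0.708, 0.0, -0.001]
contact_force: [0.3, -0.3, -1.0]
opening: 0.451
finger_force: 40.4
shift [-1.9  1.  99.5] yawy 0.1 tilt [-0.001  0.001 -1.   ] q6 -0.69
```

```bash
python3 -m creep '[{"x":-1.9,"y":1,"z":25,"rx":0,"ry":0,"rz":0,"grip":0.3},{"x":0,"y":0,"z":25,"rx":0,"ry":0,"rz":0,"grip":0.3},{"x":0,"y":0,"z":25,"rx":0,"ry":0,"rz":0,"grip":0.3},{"x":0,"y":0,"z":12,"rx":0,"ry":0,"rz":0,"grip":0.3},{"x":0,"y":0,"z":7,"rx":0,"ry":0,"rz":0,"grip":0.3},{"x":0,"y":0,"z":4,"rx":0,"ry":0,"rz":0,"grip":0.3},{"x":0,"y":0,"z":1,"rx":0,"ry":0,"rz":0,"grip":0.3},{"x":0,"y":0,"z":0,"rx":0,"ry":0,"rz":0,"grip":0.3},{"x":0,"y":0,"z":0,"rx":0,"ry":0,"rz":0,"grip":0.3},{"x":0,"y":0,"z":0,"rx":0,"ry":0,"rz":0,"grip":0.3}]'; python3 -m creep '[{"x":0,"y":0,"z":0,"rx":0,"ry":0,"rz":0,"grip":0.3},{"x":0,"y":0,"z":0.5,"rx":0,"ry":0,"rz":0,"grip":0.3},{"x":0,"y":0,"z":0.5,"rx":0,"ry":0,"rz":0,"grip":0.3},{"x":0,"y":0,"z":0.5,"rx":0,"ry":0,"rz":0,"grip":0.3},{"x":0,"y":0,"z":0.5,"rx":0,"ry":0,"rz":0,"grip":0.3},{"x":0,"y":0,"z":0.5,"rx":0,"ry":0,"rz":0,"grip":0.3},{"x":0,"y":0,"z":0,"rx":0,"ry":0,"rz":0,"grip":0.3},{"x":0,"y":0,"z":0,"rx":0,"ry":0,"rz":0,"grip":0.3},{"x":0,"y":0,"z":0,"rx":0,"ry":0,"rz":0,"grip":0.3},{"x":0,"y":0,"z":0,"rx":0,"ry":0,"rz":0,"grip":0.3}]'
```

```text
time: 29.18
eef_pos: [0.5542, -0.3269, 0.0259]
tcp_rot: [0.707, 0.707, 0.0, 0.001]
contact_force: [0.4, 0.2, 0.1]
opening: 0.451
finger_force: 40.4
time: 30.02
eef_pos: [0.5534, -0.3262, 0.0218]
tcp_rot: [0.707, 0.707, -0.0, -0.0]
contact_force: [0.1, 0.4, -0.9]
opening: 0.451
finger_force: 40.4
```

```bash
python3 -m creep '[{"x":0,"y":0,"z":0.5,"rx":0,"ry":0,"rz":0,"grip":0.3},{"x":0,"y":0,"z":0.5,"rx":0,"ry":0,"rz":0,"grip":0.3},{"x":0,"y":0,"z":0.5,"rx":0,"ry":0,"rz":0,"grip":0.3},{"x":0,"y":0,"z":0.5,"rx":0,"ry":0,"rz":0,"grip":0.3},{"x":0,"y":0,"z":0.5,"rx":0,"ry":0,"rz":0,"grip":0.3},{"x":0,"y":0,"z":0,"rx":0,"ry":0,"rz":0,"grip":0.3},{"x":0,"y":0,"z":0,"rx":0,"ry":0,"rz":0,"grip":0.3},{"x":0,"y":0,"z":0,"rx":0,"ry":0,"rz":0,"grip":0.3},{"x":0,"y":0,"z":0,"rx":0,"ry":0,"rz":0,"grip":0.3},{"x":0,"y":0,"z":0,"rx":0,"ry":0,"rz":0,"grip":0.3}]'
```

```text
time: 30.85
eef_pos: [0.5534, -0.3262, 0.0199]
tcp_rot: [0.707, 0.707, -0.0, -0.0]
contact_force: [-2.6, 1.1, 5.6]
opening: 0.46
finger_force: 40.9
```

Floor contact. I release, go above the awl, and turn to grip across its haft.

```bash
python3 -m creep '[{"x":0,"y":0,"z":-0.5,"rx":0,"ry":0,"rz":0,"grip":0.65},{"x":0,"y":0,"z":0,"rx":0,"ry":0,"rz":0,"grip":0.65},{"x":0,"y":0,"z":0,"rx":0,"ry":0,"rz":0,"grip":0.65},{"x":0,"y":0,"z":0,"rx":0,"ry":0,"rz":0,"grip":0.65},{"x":0,"y":0,"z":-10,"rx":0,"ry":0,"rz":0,"grip":0.65},{"x":0,"y":0,"z":-25,"rx":0,"ry":0,"rz":0,"grip":0.65},{"x":0,"y":0,"z":-35,"rx":0,"ry":0,"rz":0,"grip":0.65},{"x":0,"y":0,"z":-35,"rx":0,"ry":0,"rz":0,"grip":0.65},{"x":0,"y":0,"z":-35,"rx":0,"ry":0,"rz":0,"grip":0.65},{"x":0,"y":0,"z":0,"rx":0,"ry":0,"rz":0,"grip":0.65}]'; python3 -m creep '[{"x":33.1,"y":-11.7,"z":0,"rx":0,"ry":0,"rz":0,"grip":0.8},{"x":33.1,"y":-11.7,"z":0,"rx":0,"ry":0,"rz":0,"grip":0.8},{"x":33.1,"y":-11.7,"z":0,"rx":0,"ry":0,"rz":0,"grip":0.8},{"x":33.1,"y":-11.7,"z":0,"rx":0,"ry":0,"rz":0,"grip":0.8},{"x":33.1,"y":-11.7,"z":0,"rx":0,"ry":0,"rz":0,"grip":0.8},{"x":33.1,"y":-11.7,"z":0,"rx":0,"ry":0,"rz":0,"grip":0.8},{"x":33.1,"y":-11.7,"z":0,"rx":0,"ry":0,"rz":0,"grip":0.8},{"x":33.1,"y":-11.7,"z":0,"rx":0,"ry":0,"rz":0,"grip":0.8},{"x":33.1,"y":-11.7,"z":0,"rx":0,"ry":0,"rz":0,"grip":0.8},{"x":33.1,"y":-11.7,"z":0,"rx":0,"ry":0,"rz":0,"grip":0.8}]'; python3 -m creep '[{"x":0,"y":0,"z":0,"rx":0,"ry":0,"rz":-7,"grip":0.8},{"x":0,"y":0,"z":0,"rx":0,"ry":0,"rz":-7,"grip":0.8},{"x":0,"y":0,"z":0,"rx":0,"ry":0,"rz":-7,"grip":0.8},{"x":0,"y":0,"z":0,"rx":0,"ry":0,"rz":-7,"grip":0.8},{"x":0,"y":0,"z":0,"rx":0,"ry":0,"rz":-7,"grip":0.8},{"x":0,"y":0,"z":0,"rx":0,"ry":0,"rz":-7,"grip":0.8},{"x":0,"y":0,"z":0,"rx":0,"ry":0,"rz":-7,"grip":0.8},{"x":0,"y":0,"z":0,"rx":0,"ry":0,"rz":-7,"grip":0.8},{"x":0,"y":0,"z":0,"rx":0,"ry":0,"rz":-7,"grip":0.8},{"x":0,"y":0,"z":0,"rx":0,"ry":0,"rz":-7,"grip":0.8}]'; python3 -m creep '[{"x":0,"y":0,"z":0,"rx":0,"ry":0,"rz":-6,"grip":0.8},{"x":0,"y":0,"z":0,"rx":0,"ry":0,"rz":-5.7,"grip":0.8},{"x":0,"y":0,"z":0,"rx":0,"ry":0,"rz":0,"grip":0.8},{"x":0,"y":0,"z":0,"rx":0,"ry":0,"rz":0,"grip":0.8},{"x":0,"y":0,"z":0,"rx":0,"ry":0,"rz":0,"grip":0.8},{"x":0,"y":0,"z":0,"rx":0,"ry":0,"rz":0,"grip":0.8},{"x":0,"y":0,"z":0,"rx":0,"ry":0,"rz":0,"grip":0.8},{"x":0,"y":0,"z":0,"rx":0,"ry":0,"rz":0,"grip":0.8},{"x":0,"y":0,"z":0,"rx":0,"ry":0,"rz":0,"grip":0.8},{"x":0,"y":0,"z":0,"rx":0,"ry":0,"rz":0,"grip":0.8}]'; python3 - <<'E'
from h import *
to((.4363,.0045,.004))
c=optics.read_camera("top");im=c["color"];cw=optics.read_camera("wrist")
for p in ((.400,.0098,.024),(.4725,-.0008,.024)):
    q=cw["K"]@(np.array(cw["R"])@p+cw["t"]);print(q[:2]/q[2])
cv2.imwrite("pics/w7.png",np.hstack([cv2.resize(im[120:240,420:560],(285,244)),cw["color"][60:304,60:560]]))
np.savez("w7.npz",**{k:cw[k] for k in("K","R","t")})
E
```

```text
time: 31.68
eef_pos: [0.5575, -0.3294, 0.1705]
tcp_rot: [0.707, 0.707, 0.001, 0.008]
contact_force: [0.5, -1.0, 0.4]
opening: 0.653
finger_force: 0.0
time: 32.52
eef_pos: [0.4358, 0.0062, 0.1604]
tcp_rot: [0.707, 0.707, 0.0, 0.001]
contact_force: [0.5, 0.5, 0.8]
opening: 0.803
finger_force: 0.0
time: 33.35
eef_pos: [0.4366, 0.0048, 0.1604]
tcp_rot: [0.171, 0.985, -0.0, 0.001]
contact_force: [0.5, 0.6, -0.2]
opening: 0.804
finger_force: 0.0
time: 34.18
eef_pos: [0.4365, 0.0048, 0.1598]
tcp_rot: [0.073, 0.997, 0.0, -0.0]
contact_force: [-0.9, -0.1, 0.4]
opening: 0.802
finger_force: 0.0
shift [ 1.000e-01 -3.000e-01  1.558e+02] yawy 81.7 tilt [-0.  0. -1.] q6 -1.65
[313.24471461 138.06979345]
[313.29919594 220.74245046]
```

View pics/w7.png

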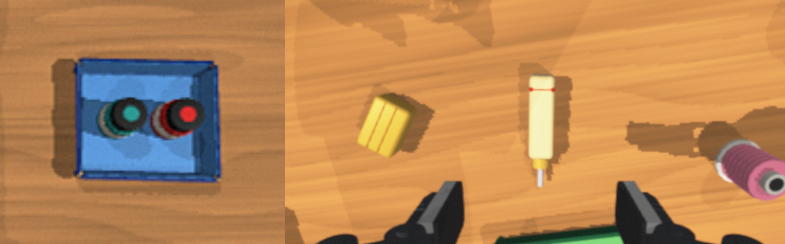

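Both pots stand in the blue tray. The awl haft lies along the wrist image's vertical at x≈315, y 136–218, about 2 mm from the prediction and well aligned. Grasping it.

```bash
python3 -m creep '[{"x":1.8,"y":1.3,"z":35,"rx":0,"ry":0,"rz":0,"grip":0.8},{"x":0,"y":0,"z":35,"rx":0,"ry":0,"rz":0,"grip":0.8},{"x":0,"y":0,"z":35,"rx":0,"ry":0,"rz":0,"grip":0.8},{"x":0,"y":0,"z":30,"rx":0,"ry":0,"rz":0,"grip":0.8},{"x":0,"y":0,"z":12,"rx":0,"ry":0,"rz":0,"grip":0.8},{"x":0,"y":0,"z":8,"rx":0,"ry":0,"rz":0,"grip":0.8},{"x":0,"y":0,"z":0,"rx":0,"ry":0,"rz":0,"grip":0.8},{"x":0,"y":0,"z":0,"rx":0,"ry":0,"rz":0,"grip":0.8},{"x":0,"y":0,"z":0,"rx":0,"ry":0,"rz":0,"grip":0.8},{"x":0,"y":0,"z":0,"rx":0,"ry":0,"rz":0,"grip":0.8}]' 40;  python3 -m creep '[{"x":0,"y":0,"z":0,"rx":0,"ry":0,"rz":0,"grip":0.6},{"x":0,"y":0,"z":0,"rx":0,"ry":0,"rz":0,"grip":0.45},{"x":0,"y":0,"z":0,"rx":0,"ry":0,"rz":0,"grip":0.3},{"x":0,"y":0,"z":0,"rx":0,"ry":0,"rz":0,"grip":0.15},{"x":0,"y":0,"z":0,"rx":0,"ry":0,"rz":0,"grip":0.15},{"x":0,"y":0,"z":0,"rx":0,"ry":0,"rz":0,"grip":0.15},{"x":0,"y":0,"z":0,"rx":0,"ry":0,"rz":0,"grip":0.15},{"x":0,"y":0,"z":0,"rx":0,"ry":0,"rz":0,"grip":0.15},{"x":0,"y":0,"z":0,"rx":0,"ry":0,"rz":0,"grip":0.15},{"x":0,"y":0,"z":0,"rx":0,"ry":0,"rz":0,"grip":0.15}]' 40
```

```text
time: 35.12
eef_pos: [0.4363, 0.006, 0.0063]
tcp_rot: [0.072, 0.997, -0.0, 0.002]
contact_force: [0.4, -0.7, 0.3]
opening: 0.801
finger_force: 0.0
time: 35.95
eef_pos: [0.4354, 0.0062, 0.0053]
tcp_rot: [0.073, 0.997, -0.0, 0.0]
contact_force: [-0.8, 0.1, 5.5]
opening: 0.248
finger_force: 40.3
```

```bash
python3 -m creep '[{"x":0,"y":0,"z":-10,"rx":0,"ry":0,"rz":0,"grip":0.15},{"x":0,"y":0,"z":-25,"rx":0,"ry":0,"rz":0,"grip":0.15},{"x":0,"y":0,"z":-25,"rx":0,"ry":0,"rz":0,"grip":0.15},{"x":0,"y":0,"z":-25,"rx":0,"ry":0,"rz":0,"grip":0.15},{"x":0,"y":0,"z":0,"rx":0,"ry":0,"rz":6.9,"grip":0.15},{"x":0,"y":0,"z":0,"rx":0,"ry":0,"rz":7,"grip":0.15},{"x":0,"y":0,"z":0,"rx":0,"ry":0,"rz":7,"grip":0.15},{"x":0,"y":0,"z":0,"rx":0,"ry":0,"rz":7,"grip":0.15},{"x":0,"y":0,"z":0,"rx":0,"ry":0,"rz":7,"grip":0.15},{"x":0,"y":0,"z":0,"rx":0,"ry":0,"rz":7,"grip":0.15}]' 40;  python3 -m creep '[{"x":0,"y":0,"z":0,"rx":0,"ry":0,"rz":7,"grip":0.15},{"x":0,"y":0,"z":0,"rx":0,"ry":0,"rz":7,"grip":0.15},{"x":0,"y":0,"z":0,"rx":0,"ry":0,"rz":7,"grip":0.15},{"x":0,"y":0,"z":0,"rx":0,"ry":0,"rz":7,"grip":0.15},{"x":0,"y":0,"z":0,"rx":0,"ry":0,"rz":7,"grip":0.15},{"x":0,"y":0,"z":0,"rx":0,"ry":0,"rz":6.4,"grip":0.15},{"x":0,"y":0,"z":0,"rx":0,"ry":0,"rz":0,"grip":0.15},{"x":0,"y":0,"z":0,"rx":0,"ry":0,"rz":0,"grip":0.15},{"x":0,"y":0,"z":0,"rx":0,"ry":0,"rz":0,"grip":0.15},{"x":0,"y":0,"z":0,"rx":0,"ry":0,"rz":0,"grip":0.15}]' 40; python3 -c "
from h import *
to((.622,.0245,.09))"
```

```text
time: 36.78
eef_pos: [0.4342, 0.0065, 0.0896]
tcp_rot: [0.427, 0.904, -0.0, -0.001]
contact_force: [-0.4, 0.2, -0.6]
opening: 0.245
finger_force: 39.5
time: 37.62
eef_pos: [0.4347, 0.0064, 0.0898]
tcp_rot: [0.716, 0.698, -0.0, -0.0]
contact_force: [0.5, 0.4, -0.4]
opening: 0.252
finger_force: 39.5
shift [ 23.1 186.7  -0.3] yawy -1.5 tilt [-0.  0. -1.] q6 -0.19
```

```bash
python3 -m creep '[{"x":4,"y":31,"z":0,"rx":0,"ry":0,"rz":0,"grip":0.15},{"x":4,"y":31,"z":0,"rx":0,"ry":0,"rz":0,"grip":0.15},{"x":4,"y":31,"z":0,"rx":0,"ry":0,"rz":0,"grip":0.15},{"x":4,"y":31,"z":0,"rx":0,"ry":0,"rz":0,"grip":0.15},{"x":4,"y":31,"z":0,"rx":0,"ry":0,"rz":0,"grip":0.15},{"x":3,"y":31.5,"z":0,"rx":0,"ry":0,"rz":0,"grip":0.15},{"x":0,"y":0,"z":0,"rx":0,"ry":0,"rz":0,"grip":0.15},{"x":0,"y":0,"z":0,"rx":0,"ry":0,"rz":0,"grip":0.15},{"x":0,"y":0,"z":0,"rx":0,"ry":0,"rz":0,"grip":0.15},{"x":0,"y":0,"z":0,"rx":0,"ry":0,"rz":0,"grip":0.15}]'; python3 - <<'E'
from h import *
to((.622,.0245,.012))
cv2.imwrite("pics/w8.png",optics.read_camera("wrist")["color"])
E
```

```text
time: 38.45
eef_pos: [0.6206, 0.0242, 0.0893]
tcp_rot: [0.717, 0.697, -0.001, -0.001]
contact_force: [0.3, -0.1, -1.1]
opening: 0.244
finger_force: 39.6
shift [ 0.4  1.5 77.3] yawy -1.6 tilt [-0.002  0.    -1.   ] q6 -0.1
```

View pics/w8.png

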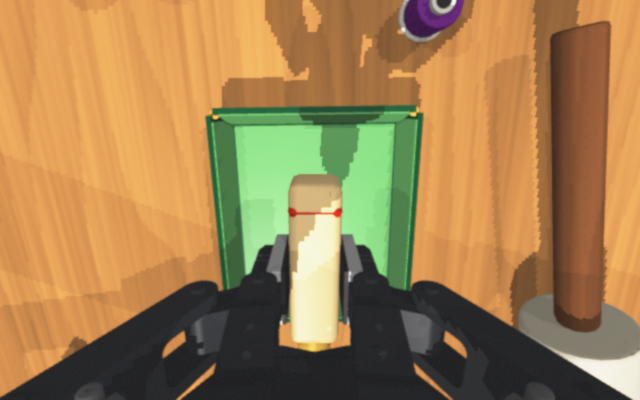

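The wrist view shows the awl held level at (316,260), centred over the green tray and parallel to its walls. Lowering it.

```bash
python3 -m creep '[{"x":0,"y":1.3,"z":25,"rx":0,"ry":0,"rz":0,"grip":0.15},{"x":0,"y":0,"z":25,"rx":0,"ry":0,"rz":0,"grip":0.15},{"x":0,"y":0,"z":12,"rx":0,"ry":0,"rz":0,"grip":0.15},{"x":0,"y":0,"z":7,"rx":0,"ry":0,"rz":0,"grip":0.15},{"x":0,"y":0,"z":4,"rx":0,"ry":0,"rz":0,"grip":0.15},{"x":0,"y":0,"z":2,"rx":0,"ry":0,"rz":0,"grip":0.15},{"x":0,"y":0,"z":1,"rx":0,"ry":0,"rz":0,"grip":0.15},{"x":0,"y":0,"z":0,"rx":0,"ry":0,"rz":0,"grip":0.15},{"x":0,"y":0,"z":0,"rx":0,"ry":0,"rz":0,"grip":0.15},{"x":0,"y":0,"z":0,"rx":0,"ry":0,"rz":0,"grip":0.15}]'; python3 -m creep '[{"x":0,"y":0,"z":0,"rx":0,"ry":0,"rz":0,"grip":0.15},{"x":0,"y":0,"z":0.5,"rx":0,"ry":0,"rz":0,"grip":0.15},{"x":0,"y":0,"z":0.5,"rx":0,"ry":0,"rz":0,"grip":0.15},{"x":0,"y":0,"z":0.5,"rx":0,"ry":0,"rz":0,"grip":0.15},{"x":0,"y":0,"z":0.5,"rx":0,"ry":0,"rz":0,"grip":0.15},{"x":0,"y":0,"z":0.5,"rx":0,"ry":0,"rz":0,"grip":0.15},{"x":0,"y":0,"z":0,"rx":0,"ry":0,"rz":0,"grip":0.15},{"x":0,"y":0,"z":0,"rx":0,"ry":0,"rz":0,"grip":0.15},{"x":0,"y":0,"z":0,"rx":0,"ry":0,"rz":0,"grip":0.15},{"x":0,"y":0,"z":0,"rx":0,"ry":0,"rz":0,"grip":0.15}]'
```

```text
time: 39.33
eef_pos: [0.6239, 0.024, 0.0148]
tcp_rot: [0.717, 0.697, 0.001, 0.001]
contact_force: [0.6, 1.0, -0.0]
opening: 0.245
finger_force: 39.7
time: 40.17
eef_pos: [0.6233, 0.024, 0.0114]
tcp_rot: [0.717, 0.697, 0.0, 0.0]
contact_force: [-0.2, 0.5, -0.9]
opening: 0.247
finger_force: 39.7
```

```bash
python3 -m creep '[{"x":0,"y":0,"z":0.5,"rx":0,"ry":0,"rz":0,"grip":0.15},{"x":0,"y":0,"z":0.5,"rx":0,"ry":0,"rz":0,"grip":0.15},{"x":0,"y":0,"z":0.5,"rx":0,"ry":0,"rz":0,"grip":0.15},{"x":0,"y":0,"z":0.5,"rx":0,"ry":0,"rz":0,"grip":0.15},{"x":0,"y":0,"z":0.4,"rx":0,"ry":0,"rz":0,"grip":0.15},{"x":0,"y":0,"z":0,"rx":0,"ry":0,"rz":0,"grip":0.15},{"x":0,"y":0,"z":0,"rx":0,"ry":0,"rz":0,"grip":0.15},{"x":0,"y":0,"z":0,"rx":0,"ry":0,"rz":0,"grip":0.15},{"x":0,"y":0,"z":0,"rx":0,"ry":0,"rz":0,"grip":0.15},{"x":0,"y":0,"z":0,"rx":0,"ry":0,"rz":0,"grip":0.15}]'
```

```text
time: 41.0
eef_pos: [0.6233, 0.0241, 0.0094]
tcp_rot: [0.717, 0.697, -0.0, -0.0]
contact_force: [-2.8, 0.2, 4.7]
opening: 0.247
finger_force: 40.4
```

Contact. I release, retreat up and back, and check with the cameras.

```bash
python3 -m creep '[{"x":0,"y":0,"z":-0.5,"rx":0,"ry":0,"rz":0,"grip":0.45},{"x":0,"y":0,"z":0,"rx":0,"ry":0,"rz":0,"grip":0.45},{"x":0,"y":0,"z":0,"rx":0,"ry":0,"rz":0,"grip":0.45},{"x":0,"y":0,"z":0,"rx":0,"ry":0,"rz":0,"grip":0.45},{"x":0,"y":0,"z":-10,"rx":0,"ry":0,"rz":0,"grip":0.45},{"x":0,"y":0,"z":-25,"rx":0,"ry":0,"rz":0,"grip":0.45},{"x":0,"y":0,"z":-35,"rx":0,"ry":0,"rz":0,"grip":0.45},{"x":0,"y":0,"z":-35,"rx":0,"ry":0,"rz":0,"grip":0.45},{"x":0,"y":0,"z":-35,"rx":0,"ry":0,"rz":0,"grip":0.45},{"x":0,"y":0,"z":-35,"rx":0,"ry":0,"rz":0,"grip":0.45}]'; python3 -m creep '[{"x":-15,"y":-20,"z":0,"rx":0,"ry":0,"rz":0,"grip":0.45},{"x":-15,"y":-20,"z":0,"rx":0,"ry":0,"rz":0,"grip":0.45},{"x":-15,"y":-20,"z":0,"rx":0,"ry":0,"rz":0,"grip":0.45},{"x":-15,"y":-20,"z":0,"rx":0,"ry":0,"rz":0,"grip":0.45},{"x":-15,"y":-20,"z":0,"rx":0,"ry":0,"rz":0,"grip":0.45},{"x":-15,"y":-20,"z":0,"rx":0,"ry":0,"rz":0,"grip":0.45},{"x":-15,"y":-20,"z":0,"rx":0,"ry":0,"rz":0,"grip":0.45},{"x":0,"y":0,"z":0,"rx":0,"ry":0,"rz":0,"grip":0.45},{"x":0,"y":0,"z":0,"rx":0,"ry":0,"rz":0,"grip":0.45},{"x":0,"y":0,"z":0,"rx":0,"ry":0,"rz":0,"grip":0.45}]'; python3 - <<'E'
from h import *
a=optics.read_camera("top")["color"][90:310,120:560];b=optics.read_camera("scene")["color"][90:390,190:470]
cv2.imwrite("pics/f.png",np.vstack([cv2.resize(a,(600,300)),np.hstack([cv2.resize(b,(280,300)),np.zeros((300,320,3),np.uint8)])]))
E
```

```text
time: 41.83
eef_pos: [0.6231, 0.0241, 0.1868]
tcp_rot: [0.717, 0.697, 0.0, 0.0]
contact_force: [0.7, 0.2, 1.0]
opening: 0.452
finger_force: 0.0
time: 42.67
eef_pos: [0.4809, -0.077, 0.1852]
tcp_rot: [0.717, 0.697, 0.001, 0.001]
contact_force: [0.1, -0.7, 0.8]
opening: 0.454
finger_force: 0.0
```

View pics/f.png

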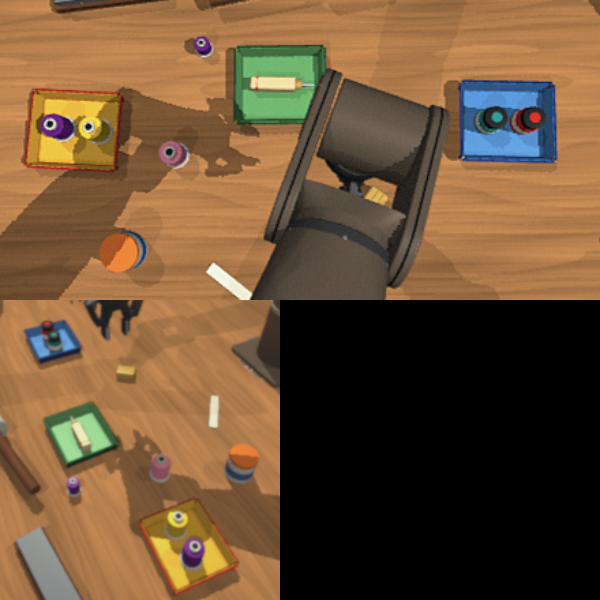

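The final views show both spools upright in the red tray (57,126 and 94,128), both pots upright in the blue tray (490,120 and 527,120), and the awl flat in the green tray (280,84). The tub, the wax and the decoys have not moved.

```bash
python3 -c "
from plant import sign_off
print(sign_off())"
```

```text
the job is handed in; nothing more can be done
None
```

The job is done and handed in at about 43 s: both spools stand in the red tray, both pots stand in the blue tray and the awl lies flat in the green tray, with the glue tub and beeswax left where they were.

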